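# Fetch the rear drill template

## Robot

A 6-joint arm with a two-finger parallel gripper is mounted at the origin on the work surface. World frame = base frame: x ahead of the robot, y to its left, z up, the work surface at z = 0. Lengths are in m, angles in rad, forces in N, time in s.
With the tool pointing down it reaches from about 0.375 to 0.9 m from the base axis. Payload 3.1 kg.
Tool frame: the origin (TCP) lies where the fingers leave the gripper's body, on its centre line; the fingertips stand 73 mm ahead of it and the grasp point (between the pads) lies 54 mm ahead of it; z points along the fingers, y is the line along which they close (so a half turn about z gives the same grasp; the last joint's range is limited). The gripper opens to 85 mm and grips with 20 to 120 N. Pads are 22 mm wide; open, the fingers measure 114 mm over their backs; the gripper's body (76 mm by 85 mm) begins 54 mm behind the grasp point. The pads swing forward as they close: fully open they stand 13 mm farther back than shut.
Start: joints at [-1.28, 0.527, 1.433, -0, 1.181, -0.178], TCP at [0.283, -0.557, 0.304] pointing down, gripper open.
Joint ranges: [-3.08, 3.08], [-0.75, 2.2], [0.22, 2.44], [-1.43, 4.57], [0, 2.65], [-2.85, 2.85]. Speed limits (rad/s): [2.79, 2.79, 3.14, 3.14, 3.14, 3.14].

## Interface

Orientations are given as a unit quaternion [x, y, z, w].
In Python, from station import manip gives the robot as it stands.
- The arm moves only by the shell command python3 -m crank 'ROWS' [FORCE]. ROWS is JSON, a list of rows, each an object with "dp": the shift along the tool's x, y, z normalised to -1 to 1, where 1 is 50 cm, a list of three; "delta_rot": the turn, a rotation vector about the tool's x, y, z normalised to -1 to 1, where 1 is 2 pi rad, a list of three; "fingers": the opening, from -1 (shut) to 1 (fully open). A call has 1 to 12 rows; each row shifts and turns the commanded pose from where the row before left it, along the tool's axes as they then stand; what a row does not reach is not made up. A row lasts 1/12 s, in which the tool goes at most 41.7 mm and 7.16 degrees, less where a joint would pass 70% of its speed; a pose out of reach is approached as far as the arm can. A call with a number of a shift or a turn outside -1 to 1 is refused whole. A call with a gripper value outside its range is refused whole. The fingers move at their own pace and stop on an object; FORCE is the grip in N (left out, the last holds). Time passes only in rows, so rows that do not move let the fingers close. It gives the time, the measured TCP pose, the force, the opening and the grip force at its end, in the units of the state.
- manip.sense(): the state, without advancing time (a new reading comes with each control period).
- manip.snapshot(name): name is "scene" or "side" or "wrist"; returns (picture, depth): 480x640x3 uint8, red, green, blue; 480x640 float32, m along the optical axis (not along the pixel's ray), 0 where there is no reading.
- manip.camera_model(name): a dict with "fx", "fy", "cx", "cy" (pixels), "origin" and "attitude" of the camera in the world. Camera axes: x right, y up, looking along -z (the intrinsics and any distortion apply to the point x, -y, -z); pixel columns grow to the right and rows downward; lengths in m; the calibration is good to about 2 mm. A picture is of the moment at which its call begins: read the wrist's pose just before it. camera_model takes no time and is no camera call; for the wrist camera it gives the pose at the moment of the call.
- manip.sign_off(): hands the job in; it is judged then, once.
The state is a dict: "t": time; "q": joint angles; "qd": joint speeds; "tau": joint torques, N m; "tcp_pos": TCP position; "tool_rot": TCP orientation; "force": force on the tool from outside, world axes, zero at the start; "ft_torque": the same for the moment, N m; "finger_gap": opening from 0.0 (shut) to 1.0 (fully open); "gripper_force": force on a finger pad.
Only numpy, scipy, OpenCV 4.12 (cv2) and the standard library are available. Lean on these libraries where they do the work, as an engineer would, in place of code of your own. Each camera call takes 0.05 s, during which the arm holds its last target. There are 200 camera calls.

## Task

The yellow drill template is at the back of a crowded hook: first move the red and the green templates over to the spare hook and leave them hanging there, while the yellow one stays put. Then take the yellow template off its hook and lower it gently into the pocket of the black holder, plate down and handle up, until it rests on the stop inside; do not drop it in or ram it. Do not drop any template and leave the mug, the reel and the relay where they are.

Things in the scene. Friction and masses are not known exactly. Their poses are not given: they have to be found in the camera images.
- yellow_centre (a point): Yellow drill template, rigid, about 0.18 kg, 170 mm tall: below, a plate 80 wide x 6 thick x 85 tall; then an eye; on top a handle 14 thick x 26 wide x 39 tall, its middle 65.5 mm above this point. Point: half-way up (85 mm above the bottom edge), mid lower edge of the eye. z up, x through the thickness and eye, y across. Starts rearmost on the full hook, at the stand's x = +35 mm.
- red_centre (a point): Red drill template, same build as the yellow. Eye: closed frame 6 mm thick, 52 mm wide outside, opening 36 mm wide, from this point (mid of its lower edge) up to a peaked roof 44 mm above in the middle, 36 mm at the sides. Starts in front of the yellow one; red and green in either order, 30 mm from template to template.
- green_centre (a point): Green drill template, same build and same point as the red and yellow ones. Starts in front of the yellow one. On the hook its centre is 130 mm above the bench; to pass the hook's upturned tip it must be raised 16 to 34 mm from there.
- hook_full: Stand with the hook that carries the three templates. Origin on the bench. Hook: steel rod 8 mm thick, 170 mm above the bench, along the stand's own x from the post's face at x = +90 mm to x = -50 mm, then bent up 12 mm to a tip at x = -62 mm. Own -x points roughly at the robot. Foot plate x = +15 to +155, 80 wide, 8 mm thick.
- hook_spare: Spare hook stand, same build and axes as the full one, hook empty at the start. On both, the post (30 mm square) carries a blue bin 100 mm wide, x = +35 to +145 mm, underside 245 and rim 297 mm above the bench. It overhangs the rear of the hook: a gripper pointing straight down there strikes it; lean the tool back towards the robot (-x) by 35 to 45 degrees.
- holder: Black holder fixed to the bench; its upright pocket takes a template's plate: 15 mm along own x, 90 mm along own y, straight walls up to 82 mm above the bench, then white lips flaring to a 42 x 115 mm mouth 102 mm up. Origin on the bench under the pocket. The stop inside is at a hidden height, 6 to 56 mm above the bench, varying: find it by touch. It holds firm.
- mug_centre (a point): White mug, 90 mm tall, 76 mm across; its centre. Leave alone.
- reel_centre (a point): Empty white reel standing on its flange, 50 mm across, 50 mm tall; its centre. Leave alone.
- relay_centre (a point): Black and grey relay block, 70 x 80 x 70 mm; its centre. Leave alone.
Mind the look-alikes: they are no part of the job. Of the things that look like the part that bears red_centre, the larger one is meant.

How it is judged:
By the outcome, as a careful person would: the job done as asked, in the order asked, and still so for the second after the job is handed in, with the robot touching nothing.
It also fails if it takes over 72 s, if anything falls off the work surface, if the arm or the gripper's body presses on something with over 40 N, if the wrist force passes 120 N, or if a joint passes its speed limit or range.

## Working session

There is one attempt and no reset: what is moved stays moved. The work goes in short steps, Python scripts to look and compute and a shell command to move; the robot and the scene stay as the last step left them, time stands still between calls to the robot, and variables do not carry over. Pictures are saved under pics/ and viewed, at most 10 in all, crops included, and the job is handed in when it is done.

```bash
ls; mkdir -p pics; python3 - <<'E'
from station import manip
import cv2,numpy as np
np.set_printoptions(precision=4,suppress=True)
for n in("scene","side"):
    p,d=manip.snapshot(n); np.savez(f"{n}.npz",p=p,d=d); cv2.imwrite(f"pics/{n}0.png",p[:,:,::-1]); print(n,manip.camera_model(n))
print(manip.sense())
E
```

```text
pics
scene {'fx': 446.5933990378049, 'fy': 446.5933990378049, 'cx': 318.1460994927874, 'cy': 243.7046845731201, 'origin': array([0.7977, 0.4027, 0.9907]), 'attitude': array([0.0579, 0.2395, 0.948 , 0.2016])}
side {'fx': 620.9142575491815, 'fy': 620.9142575491815, 'cx': 324.44252514742317, 'cy': 241.24503909786722, 'origin': array([0.1719, 1.0164, 0.8577]), 'attitude': array([-0.0883,  0.4626,  0.8641, -0.1776])}
{'t': 0.1, 'q': array([-1.2795,  0.5284,  1.4338, -0.    ,  1.1814, -0.1785]), 'qd': array([ 0.0002, -0.0009, -0.0032,  0.0031, -0.0013, -0.0014]), 'tau': array([  0.    , -44.3305, -17.8586,  -0.0003,   0.0039,   0.    ]), 'tcp_pos': array([ 0.2828, -0.5568,  0.303 ]), 'tool_rot': array([ 0.9725,  0.2327, -0.0001, -0.001 ]), 'force': array([-0.3365,  0.7297, -0.4762]), 'ft_torque': array([ 0.0009, -0.0685, -0.0327]), 'gripper_force': 0.0, 'finger_gap': 1.0030213483168142}
```

View pics/scene0.png

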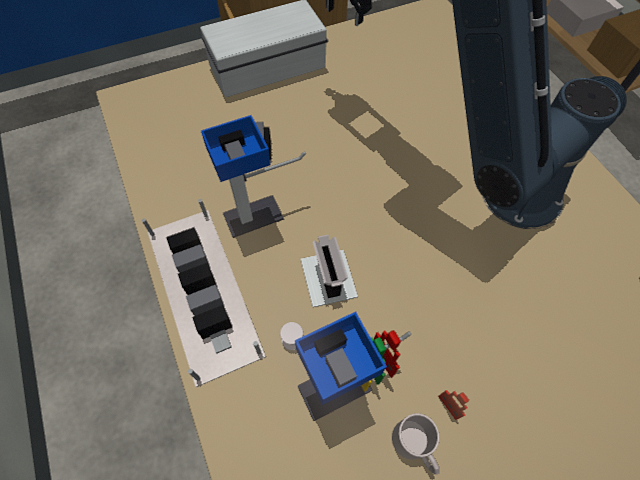

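View pics/side0.png

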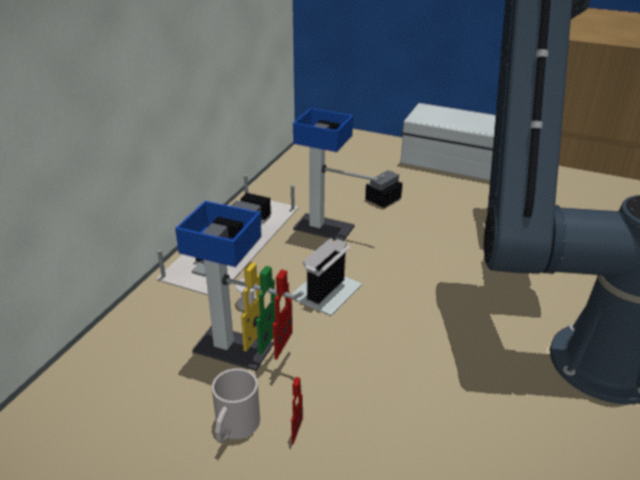

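The scene view shows the full hook's bin at (340,355) with red in front, then green, then yellow. The holder is at (330,268), the spare stand at (240,150) and the mug at (417,437). The small red look-alike lies at (453,403). The side view shows the relay at (383,190), just in front of the spare hook.

```bash
cat > h.py <<'E'
import numpy as np,cv2
from scipy.spatial.transform import Rotation as R
np.set_printoptions(precision=4,suppress=True)
from station import manip
def cloud(d,c):
    v,u=np.mgrid[0:480,0:640]
    P=np.stack([(u-c['cx'])/c['fx']*d,-(v-c['cy'])/c['fy']*d,-d],-1)
    return P@R.from_quat(c['attitude']).as_matrix().T+c['origin']
def masks(p):
    h=cv2.cvtColor(p,cv2.COLOR_RGB2HSV).astype(int);H,S,V=h[...,0],h[...,1],h[...,2]
    s=(S>150)&(V>50)
    return dict(red=s&((H<6)|(H>174)),green=s&(H>45)&(H<85),yellow=s&(H>22)&(H<35),blue=s&(H>100)&(H<130)),H,S,V
E
python3 - <<'E'
from h import *
for n in("scene","side"):
    z=np.load(n+".npz");p,d=z['p'],z['d'];W=cloud(d,manip.camera_model(n));m,H,S,V=masks(p);ok=d>0
    ws=ok&(W[...,0]>.2)&(W[...,0]<1.1)&(abs(W[...,1])<.9)
    print(n,"bench z",np.median(W[ok&(abs(W[...,2])<.03)][:,2]))
    b=ws&m['blue']&(W[...,2]>.2)&(W[...,2]<.33)
    k,l=cv2.connectedComponents(b.astype(np.uint8))
    for i in range(1,k):
        q=W[l==i]
        if len(q)<150: continue
        t=q[q[:,2]>.289]
        print(' bin',len(q),q[:,2].max(),cv2.minAreaRect((t[:,:2]*1000).astype(np.float32)))
    for c in('red','green','yellow'):
        k,l,st,_=cv2.connectedComponentsWithStats((ws&m[c]).astype(np.uint8))
        for i in range(1,k):
            if st[i,4]>40:
                q=W[l==i]; print(' ',c,st[i],q.mean(0),q.min(0),q.max(0))
    # holder lips
    q=ws&(W[...,2]>.094)&(W[...,2]<.11)
    k,l,st,_=cv2.connectedComponentsWithStats(q.astype(np.uint8))
    for i in range(1,k):
        if st[i,4]>60: print(' z~.1',st[i],cv2.minAreaRect((W[l==i][:,:2]*1000).astype(np.float32)))
    # rods
    q=ws&(W[...,2]>.16)&(W[...,2]<.19)&(S<110)
    k,l,st,_=cv2.connectedComponentsWithStats(q.astype(np.uint8),connectivity=8)
    for i in range(1,k):
        if st[i,4]>15: 
            t=W[l==i];print(' rod',st[i],cv2.minAreaRect((t[:,:2]*1000).astype(np.float32)),t.mean(0))
    q=ws&(W[...,2]>.06)&(W[...,2]<.08)
    k,l,st,_=cv2.connectedComponentsWithStats(q.astype(np.uint8),connectivity=8)
    for i in range(1,k):
        if st[i,4]>60: 
            t=W[l==i];print(' z~.07',st[i],t.mean(0),t.min(0),t.max(0))
E
```

```text
scene bench z -3.943395241584602e-05
 bin 2406 0.30017155460846845 ((691.3474731445312, -224.71298217773438), (102.48387908935547, 110.09154510498047), 89.8990249633789)
 bin 2984 0.29931309388607663 ((682.857421875, 253.3966522216797), (110.1419906616211, 99.88411712646484), 2.1001884937286377)
  red [374 330  27  48 508] [0.5699 0.2574 0.1515] [0.5574 0.2097 0.0011] [0.5913 0.2889 0.2179]
  red [439 390  22  29 140] [0.4791 0.38   0.0257] [ 0.4737  0.3578 -0.0035] [0.4836 0.4125 0.0665]
  red [460 393   8  10  44] [0.4782 0.3854 0.122 ] [0.4735 0.3769 0.1194] [0.4819 0.3937 0.1242]
  green [371 338  15  17 121] [0.5995 0.251  0.213 ] [0.5919 0.2253 0.1735] [0.6276 0.2632 0.2961]
  yellow [362 380  10  11  48] [0.6295 0.2876 0.0917] [0.6239 0.2764 0.0076] [0.631  0.2911 0.1315]
 z~.1 [201  36 127  38 598] ((480.1676330566406, -675.7861328125), (152.1984405517578, 380.0812072753906), 64.8814697265625)
 z~.1 [331 237  17  43 240] ((560.34765625, 15.937122344970703), (106.34884643554688, 13.974116325378418), 79.71687316894531)
 z~.1 [313 241  16  43 198] ((601.6917114257812, 8.68968582
[... 4538 characters left out ...]
0.0716 0.0799]
 z~.07 [211 313  21  16 163] [0.6925 0.2636 0.0701] [0.6812 0.2387 0.0603] [0.7136 0.2735 0.0799]
 z~.07 [274 320  19  34 152] [0.5655 0.2569 0.0698] [0.5613 0.2086 0.0606] [0.5699 0.2919 0.08  ]
 z~.07 [243 325  14  20 115] [0.626  0.274  0.0695] [0.6239 0.2463 0.06  ] [0.6318 0.2934 0.08  ]
 z~.07 [258 325  15  25 127] [0.5959 0.2691 0.0702] [0.5934 0.2394 0.0601] [0.6    0.2932 0.0799]
 z~.07 [215 373  40  21 328] [0.5959 0.3853 0.0702] [0.5583 0.371  0.06  ] [0.6157 0.4185 0.08  ]
 z~.07 [213 390  46  41 490] [0.5658 0.4409 0.0706] [0.5416 0.3869 0.0601] [0.6087 0.4793 0.08  ]
 z~.07 [292 393  10  26  78] [0.4763 0.3905 0.0675] [0.4714 0.3671 0.06  ] [0.4813 0.4092 0.0793]
```

```bash
cat >> h.py <<'E'
FULL=(np.array([.593,.2508]),2.2); SPARE=(np.array([.601,-.2247]),0.); HOLD=(np.array([.581,.0123]),-10.)
def at(st,x,y=0):
    o,a=st;a=np.radians(a);return o+np.array([x*np.cos(a)-y*np.sin(a),x*np.sin(a)+y*np.cos(a)])
def tool(yaw,lean):  # tool x along yaw, z down, tipped so that fingers point forward (+x)
    return R.from_euler('z',yaw,degrees=True)*R.from_quat([1,0,0,0])*R.from_euler('y',lean,degrees=True)
def plan(grasp,yaw,lean,s=None):
    s=s or manip.sense();C=R.from_quat(s['tool_rot']);T=tool(yaw,lean)
    g=np.asarray(grasp)-T.apply([0,0,.054]); e=g-s['tcp_pos']
    print('t %.2f world d(mm)'%s['t'],e*1000,'F',s['force'],'gap',s['finger_gap'])
    print(' rot/2pi first',(C.inv()*T).as_rotvec()/2/np.pi,' then dp',T.inv().apply(e)/.5,' dp now-frame',C.inv().apply(e)/.5)
    print(' world x,y,z unit(100mm) in dp of target frame:',T.inv().apply(np.eye(3)*.2))
E
python3 - <<'E'
from h import *
z=np.load("scene.npz");W=cloud(z['d'],manip.camera_model("scene"));_,H,S,V=masks(z['p'])
for n in("scene","side"):
    z=np.load(n+".npz");W=cloud(z['d'],manip.camera_model(n))
    for y0 in(-.225,.252):
        q=W[(z['d']>0)&(abs(W[...,2]-.1725)<.005)&(abs(W[...,1]-y0)<.02)&(W[...,0]>.5)&(W[...,0]<.66)]
        for a in np.arange(.52,.66,.02):
            t=q[(q[:,0]>=a)&(q[:,0]<a+.02)]
            if len(t)>2: print(n,'%.2f'%a,len(t),np.median(t,0),end=' ')
        print()
print(tool(2.2,40).apply(np.eye(3)))
plan([*at(FULL,-.045),.28],2.2,40)
E
```

```text
scene 0.54 21 [ 0.5532 -0.223   0.1729] scene 0.56 28 [ 0.5702 -0.2233  0.1728] scene 0.58 28 [ 0.5906 -0.2233  0.1732] scene 0.60 29 [ 0.6091 -0.2237  0.1725] scene 0.62 29 [ 0.6299 -0.2235  0.1731] scene 0.64 32 [ 0.6508 -0.2235  0.1722] 
scene 0.52 4 [0.5376 0.2506 0.1769] scene 0.54 23 [0.5438 0.2485 0.1738] scene 0.56 41 [0.57   0.2608 0.1735] scene 0.58 6 [0.5952 0.2667 0.1757] 
side 0.54 20 [ 0.5518 -0.2223  0.1722] side 0.56 21 [ 0.5702 -0.2224  0.1706] side 0.58 24 [ 0.5909 -0.2219  0.1708] side 0.60 17 [ 0.6098 -0.2229  0.1712] side 0.62 24 [ 0.6304 -0.2218  0.1705] side 0.64 19 [ 0.649  -0.2218  0.1712] 
side 0.52 11 [0.5372 0.2514 0.1755] side 0.54 43 [0.5502 0.2517 0.1714] side 0.56 43 [0.5646 0.26   0.1725] side 0.58 56 [0.5928 0.2541 0.1722] side 0.60 27 [0.6145 0.2547 0.1705] side 0.62 45 [0.6259 0.2614 0.1721] side 0.64 42 [0.6496 0.2554 0.1718] 
[[ 0.7655  0.0294  0.6428]
 [ 0.0384 -0.9993  0.    ]
 [ 0.6423  0.0247 -0.766 ]]
t 0.10 world d(mm) [230.5345 804.5159  18.3501] F [-0.3365  0.7297 -0.4762] gap 1.0030213483168142
 rot/2pi first [-0.0243  0.1094  0.0657]  then dp [ 0.4238 -1.5901  0.3077]  dp now-frame [ 1.1396 -1.226  -0.0339]
 world x,y,z unit(100mm) in dp of target frame: [[ 0.1531  0.0077  0.1285]
 [ 0.0059 -0.1999  0.0049]
 [ 0.1286  0.     -0.1532]]
```

```bash
python3 -m crank '[{"dp":[0,0,0],"delta_rot":[-0.003,0.0137,0.0082],"fingers":0.2},{"dp":[0,0,0],"delta_rot":[-0.003,0.0137,0.0082],"fingers":0.2},{"dp":[0,0,0],"delta_rot":[-0.003,0.0137,0.0082],"fingers":0.2},{"dp":[0,0,0],"delta_rot":[-0.003,0.0137,0.0082],"fingers":0.2},{"dp":[0,0,0],"delta_rot":[-0.003,0.0137,0.0082],"fingers":0.2},{"dp":[0,0,0],"delta_rot":[-0.003,0.0137,0.0082],"fingers":0.2},{"dp":[0,0,0],"delta_rot":[-0.003,0.0137,0.0082],"fingers":0.2},{"dp":[0,0,0],"delta_rot":[-0.003,0.0137,0.0082],"fingers":0.2},{"dp":[0.065,0.002,0.011],"delta_rot":[0,0,0],"fingers":0.2},{"dp":[0.065,0.002,0.011],"delta_rot":[0,0,0],"fingers":0.2},{"dp":[0.065,0.002,0.011],"delta_rot":[0,0,0],"fingers":0.2},{"dp":[0.065,0.002,0.011],"delta_rot":[0,0,0],"fingers":0.2}]' 40; python3 -c "
from h import *
plan([*at(FULL,-.045),.28],2.2,40);print(manip.sense()['q'],manip.sense()['tcp_pos'])"
```

```text
t: 1.1
tcp_pos: [0.3972, -0.5567, 0.3708]
tool_rot: [0.939, 0.018, 0.342, -0.007]
force: [-0.6, -0.1, 1.1]
finger_gap: 0.599
gripper_force: 0.0
t 1.10 world d(mm) [116.1146 804.4332 -49.4176] F [-0.6467 -0.0726  1.0642] gap 0.5991120369329399
 rot/2pi first [-0.0002 -0.0002 -0.0001]  then dp [ 0.1615 -1.5988  0.2646]  dp now-frame [ 0.1599 -1.5986  0.2663]
 world x,y,z unit(100mm) in dp of target frame: [[ 0.1531  0.0077  0.1285]
 [ 0.0059 -0.1999  0.0049]
 [ 0.1286  0.     -0.1532]]
[-1.3289  0.5011  1.4384  0.757   1.1633 -0.0948] [ 0.3972 -0.5567  0.3708]
```

```bash
python3 -m crank '[{"dp":[0.008,-0.067,0.007],"delta_rot":[0,0,0],"fingers":0.2},{"dp":[0.008,-0.067,0.007],"delta_rot":[0,0,0],"fingers":0.2},{"dp":[0.008,-0.067,0.007],"delta_rot":[0,0,0],"fingers":0.2},{"dp":[0.008,-0.067,0.007],"delta_rot":[0,0,0],"fingers":0.2},{"dp":[0.008,-0.067,0.007],"delta_rot":[0,0,0],"fingers":0.2},{"dp":[0.008,-0.067,0.007],"delta_rot":[0,0,0],"fingers":0.2},{"dp":[0.008,-0.067,0.007],"delta_rot":[0,0,0],"fingers":0.2},{"dp":[0.008,-0.067,0.007],"delta_rot":[0,0,0],"fingers":0.2},{"dp":[0.008,-0.067,0.007],"delta_rot":[0,0,0],"fingers":0.2},{"dp":[0.008,-0.067,0.007],"delta_rot":[0,0,0],"fingers":0.2},{"dp":[0.008,-0.067,0.007],"delta_rot":[0,0,0],"fingers":0.2},{"dp":[0.008,-0.067,0.007],"delta_rot":[0,0,0],"fingers":0.2}]' 40; python3 -m crank '[{"dp":[0,-0.067,0.002],"delta_rot":[0,0,0],"fingers":0.2},{"dp":[0,-0.067,0.002],"delta_rot":[0,0,0],"fingers":0.2},{"dp":[0,-0.067,0.002],"delta_rot":[0,0,0],"fingers":0.2},{"dp":[0,-0.067,0.002],"delta_rot":[0,0,0],"fingers":0.2},{"dp":[0,-0.067,0.002],"delta_rot":[0,0,0],"fingers":0.2},{"dp":[0,-0.067,0.002],"delta_rot":[0,0,0],"fingers":0.2},{"dp":[0,-0.067,0.002],"delta_rot":[0,0,0],"fingers":0.2},{"dp":[0,-0.067,0.002],"delta_rot":[0,0,0],"fingers":0.2},{"dp":[0,-0.067,0.002],"delta_rot":[0,0,0],"fingers":0.2},{"dp":[0,-0.067,0.002],"delta_rot":[0,0,0],"fingers":0.2},{"dp":[0,-0.067,0.002],"delta_rot":[0,0,0],"fingers":0.2}]' 40; python3 - <<'E'
from h import *
s=manip.sense();c=manip.camera_model("wrist")
p,d=manip.snapshot("wrist");cv2.imwrite("pics/w1.png",p[:,:,::-1])
W=cloud(d,c);m,*_=masks(p)
for k in('red','green','yellow'):
    q=W[m[k]&(d>0)&(W[...,2]>.19)&(W[...,0]>.5)]
    if len(q)>20: print(k,len(q),np.median(q,0),np.percentile(q,[2,98],axis=0))
plan([*at(FULL,-.025),.202],2.2,40)
E
```

```text
t: 2.1
tcp_pos: [0.444, -0.1509, 0.3692]
tool_rot: [0.939, 0.018, 0.343, -0.007]
force: [1.1, 1.4, -0.9]
finger_gap: 0.6
gripper_force: 0.0
t: 3.02
tcp_pos: [0.4376, 0.1345, 0.36]
tool_rot: [0.942, 0.018, 0.334, -0.005]
force: [-0.5, -1.2, 0.5]
finger_gap: 0.602
gripper_force: 0.0
red 1270 [0.5642 0.2445 0.2125] [[0.5609 0.2344 0.1909]
 [0.5739 0.2582 0.2158]]
yellow 1169 [0.6227 0.2471 0.2101] [[0.6209 0.2367 0.1908]
 [0.6331 0.2604 0.2156]]
t 3.07 world d(mm) [  95.7212  112.5318 -116.6318] F [-0.0323 -0.5491  0.0681] gap 0.5986433723602186
 rot/2pi first [ 0.0001  0.0027 -0.    ]  then dp [ 0.0032 -0.2175  0.3072]  dp now-frame [ 0.0083 -0.2178  0.3069]
 world x,y,z unit(100mm) in dp of target frame: [[ 0.1531  0.0077  0.1285]
 [ 0.0059 -0.1999  0.0049]
 [ 0.1286  0.     -0.1532]]
```

View pics/w1.png

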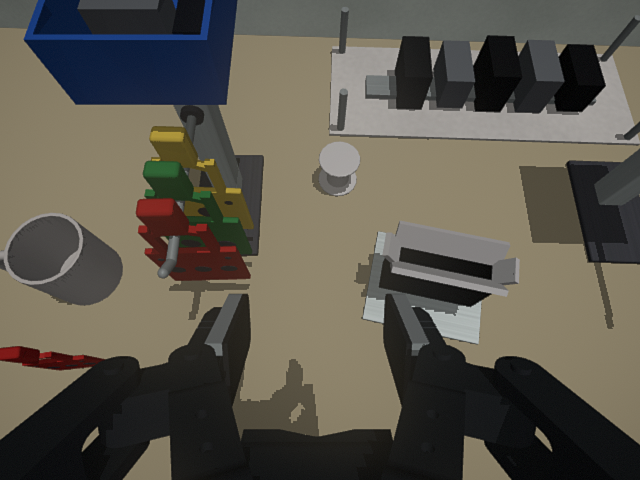

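The wrist view shows red nearest at (160,210), then green (165,180) and yellow (172,140). The holder pocket is at (440,262) and its mouth is open.

```bash
sed -i 's/\.2508/.2492/; s/-\.2247/-.2232/' h.py; python3 -m crank '[{"dp":[0,-0.035,0],"delta_rot":[0,0.0027,0],"fingers":0.2},{"dp":[0,-0.035,0],"delta_rot":[0,0,0],"fingers":0.2},{"dp":[0,-0.036,0],"delta_rot":[0,0,0],"fingers":0.2},{"dp":[0,-0.036,0],"delta_rot":[0,0,0],"fingers":0.2},{"dp":[0,-0.036,0],"delta_rot":[0,0,0],"fingers":0.2},{"dp":[0,-0.036,0],"delta_rot":[0,0,0],"fingers":0.2},{"dp":[0,0,0.04],"delta_rot":[0,0,0],"fingers":0.2},{"dp":[0,0,0.05],"delta_rot":[0,0,0],"fingers":0.2},{"dp":[0,0,0.05],"delta_rot":[0,0,0],"fingers":0.2},{"dp":[0,0,0.04],"delta_rot":[0,0,0],"fingers":0.2},{"dp":[0,0,0],"delta_rot":[0,0,0],"fingers":0.2}]' 40; python3 -c "
from h import *
plan([*at(FULL,-.025),.202],2.2,40);print(manip.sense()['q'])"
```

```text
t: 3.98
tcp_pos: [0.4934, 0.2395, 0.2884]
tool_rot: [0.941, 0.019, 0.339, -0.004]
force: [0.3, 0.3, -0.1]
finger_gap: 0.595
gripper_force: 0.0
t 3.98 world d(mm) [ 39.8956   7.4272 -45.0298] F [ 0.271   0.2781 -0.0642] gap 0.5952684533010266
 rot/2pi first [0.0008 0.0011 0.0007]  then dp [ 0.0036 -0.0118  0.1206]  dp now-frame [ 0.0045 -0.0123  0.1205]
 world x,y,z unit(100mm) in dp of target frame: [[ 0.1531  0.0077  0.1285]
 [ 0.0059 -0.1999  0.0049]
 [ 0.1286  0.     -0.1532]]
[ 0.3245  0.3755  1.9936 -1.0703  0.2118  2.8504]
```

```bash
cat > k.py <<'E'
from h import *
from scipy.optimize import least_squares
s=manip.sense()
D=[([-1.2795,.5284,1.4338,0,1.1814,-.1785],[.2828,-.5568,.303],[.9725,.2327,-.0001,-.001]),
([-1.3289,.5011,1.4384,.757,1.1633,-.0948],[.3972,-.5567,.3708],[.939,.018,.342,-.007]),
([.3245,.3755,1.9936,-1.0703,.2118,2.8504],[.4934,.2395,.2884],[.941,.019,.339,-.004])]
def fk(q,P):
    a,d,L1,L2,e,T=P;q1,q2,q3,q4,q5,q6=q;f=q2+q3
    w=np.array([a+L1*np.sin(q2)+L2*np.sin(f)+e*np.cos(f),0,d+L1*np.cos(q2)+L2*np.cos(f)-e*np.sin(f)])
    A=R.from_euler('z',q1)
    B=A*R.from_euler('y',f)*R.from_euler('z',q4)*R.from_euler('y',q5)*R.from_euler('z',q6)
    return A.apply(w)+B.apply([0,0,T]),B
def res(P):
    return np.concatenate([fk(q,P)[0]-np.array(p) for q,p,r in D]+[1e-2*(P-np.array([0,.35,.4,.4,0,.2]))*.1])
P=least_squares(res,[0,.35,.4,.4,0,.2]).x
C=R.from_quat(D[0][2]).inv()
OFF=fk(D[0][0],P)[1].inv()*R.from_quat(D[0][2])
LO=[-3.08,-.75,.22,-1.43,0,-2.85];HI=[3.08,2.2,2.44,4.57,2.65,2.85]
def ik(grasp,yaw,lean,q0):
    T=tool(yaw,lean) ;g=np.asarray(grasp)-T.apply([0,0,.054])
    def r(q):
        p,B=fk(q,P);return np.r_[(p-g)*5,((B*OFF).inv()*T).as_rotvec()]
    o=least_squares(r,np.clip(q0,np.array(LO)+.01,np.array(HI)-.01),bounds=(LO,HI));return o.x,np.abs(o.fun).max()
E
python3 - <<'E'
from k import *
print(P,res(P)[:9]*1000)
print([((fk(q,P)[1]*OFF).inv()*R.from_quat(r)).magnitude() for q,p,r in D],OFF.as_rotvec())
for f in(0,180):
  for nm,g,y in(('red',[*at(FULL,-.025),.202],2.2),('green',[*at(FULL,.005),.202],2.2),('yel',[*at(FULL,.035),.202],2.2),('spare',[*at(SPARE,0),.202],0),('hold',[*at(HOLD,0),.2],-10)):
    for l in(20,30,40,45):
      sg=l if f==0 else -l
      q,e=ik(g,y+f,sg,[.35 if g[1]>.1 else -.3 if g[1]<-.1 else 0,.4,1.9,-1 if g[1]>.1 else .8,.4,2 if f==0 else -1]);print(f,nm,l,q,'%.3f'%e)
E
```

```text
[-0.1203  0.3676  0.6932  0.4835  0.1776  0.3285] [-108.293   -25.2292  -13.9762  -42.2861  -17.0481   13.3218   42.0237
 -123.3176    0.6544]
[1.110227425221112e-16, 0.000781457136896299, 0.0011015567904768717] [ 0.0001 -0.0001  1.5709]
0 red 20 [ 0.5076  0.4835  1.688  -0.2513  0.6716  2.2136] 0.000
0 red 30 [ 0.5688  0.4761  1.8068 -0.5951  0.4682  2.5841] 0.000
0 red 40 [ 0.5847  0.4792  1.8711 -0.876   0.3687  2.85  ] 0.089
0 red 45 [ 0.5735  0.4767  1.8839 -0.9011  0.335   2.85  ] 0.167
0 green 20 [ 0.4819  0.5089  1.6351 -0.2318  0.6932  2.1702] 0.000
0 green 30 [ 0.5367  0.4983  1.7565 -0.5457  0.4786  2.5054] 0.000
0 green 40 [ 0.561   0.5037  1.8323 -0.8956  0.3648  2.85  ] 0.068
0 green 45 [ 0.5501  0.5014  1.8448 -0.9203  0.3314  2.85  ] 0.147
0 yel 20 [ 0.4587  0.535   1.5805 -0.2142  0.7167  2.1309] 0.000
0 yel 30 [ 0.508   0.5212  1.7047 -0.4993  0.4923  2.4328] 0.000
0 yel 40 [ 0.5393  0.5283  1.7925 -0.9137  0.3615  2.85  ] 0.048
0 yel 45 [ 0.5287  0.5261  1.8047 -0.9379  0.3285  2.85  ] 0.126
0 spare 20 [-0.4432  0.5024  1.6486  0.2336  0.6863  0.9691] 0.000
0 spare
[... 1117 characters left out ...]
925 -0.7093] 0.000
180 yel 40 [ 0.5627  0.5391  1.8167 -1.1379  0.3623 -0.0421] 0.000
180 yel 45 [ 0.5908  0.5552  1.8512 -1.43    0.3826  0.2692] 0.023
180 spare 20 [-0.4432  0.5025  1.6485  0.2335  0.6865 -2.1724] 0.000
180 spare 30 [-0.4988  0.4924  1.7697  0.5531  0.4726 -2.5143] 0.000
180 spare 40 [-0.5216  0.4976  1.8436  0.8954  0.3609 -2.85  ] 0.071
180 spare 45 [-0.5104  0.4953  1.8561  0.9201  0.3274 -2.85  ] 0.150
180 hold 20 [ 0.0773  0.4429  1.7793 -0.1546  0.5861 -1.2045] 0.000
180 hold 30 [ 0.1154  0.4364  1.9061 -0.4625  0.326  -0.8768] 0.000
180 hold 40 [ 0.1592  0.4607  2.0071 -1.43    0.2121  0.1212] 0.026
180 hold 45 [ 0.181   0.46    2.0073 -1.43    0.2436  0.1393] 0.108
```

```bash
sed -i 's/a,d,L1,L2,e,T=P/a,d,L1,L2,e,T,b=P/; s/e\*np.cos(f),0,d/e*np.cos(f),b,d/; s/0,\.35,\.4,\.4,0,\.2\]/0,.35,.4,.4,0,.2,.1]/g; s/1e-2\*(P/1e-3*(P/' k.py
python3 - <<'E'
from k import *
print(P,np.abs(res(P)[:9]*1000).max())
for f in(0,180):
  for nm,g,y in(('red',[*at(FULL,-.025),.202],2.2),('green',[*at(FULL,.005),.202],2.2),('yel',[*at(FULL,.035),.202],2.2),('spare',[*at(SPARE,0),.202],0),('hold',[*at(HOLD,0),.2],-10)):
    for l in(15,25,35,40,45):
      if nm!='yel' and l>35: continue
      sg=l if f==0 else -l
      q,e=ik(g,y+f,sg,[.35 if g[1]>.1 else -.3 if g[1]<-.1 else 0,.4,1.9,-1 if g[1]>.1 else .8,.4,2 if f==0 else -1]);print(f,nm,l,q,'%.3f'%e)
E
```

```text
[-0.0008  0.2724  0.5895  0.3916  0.1136  0.2241  0.111 ] 0.020223405773622805
0 red 15 [ 0.2576  0.5076  1.6712 -0.0866  0.7087  1.8485] 0.000
0 red 25 [ 0.2775  0.4859  1.7869 -0.2304  0.4537  1.9959] 0.000
0 red 35 [ 0.299   0.4891  1.8973 -0.7526  0.218   2.5264] 0.000
0 green 15 [ 0.2462  0.5402  1.602  -0.0789  0.7444  1.8297] 0.000
0 green 25 [ 0.264   0.5158  1.7205 -0.2034  0.4871  1.9561] 0.000
0 green 35 [ 0.2833  0.5152  1.8328 -0.6227  0.2408  2.3815] 0.000
0 yel 15 [ 0.2358  0.5737  1.5305 -0.0722  0.7817  1.8129] 0.000
0 yel 25 [ 0.2519  0.5466  1.6521 -0.1806  0.5223  1.9217] 0.000
0 yel 35 [ 0.2692  0.5423  1.7664 -0.518   0.2683  2.2634] 0.000
0 yel 40 [ 0.278   0.5501  1.8199 -1.0551  0.1763  2.8041] 0.000
0 yel 45 [ 0.2729  0.5471  1.8288 -1.1133  0.1535  2.85  ] 0.077
0 spare 15 [-0.5938  0.5321  1.6193  0.2069  0.7823  0.8451] 0.000
0 spare 25 [-0.6425  0.5082  1.7375  0.472   0.5909  0.5738] 0.000
0 spare 35 [-0.6944  0.5084  1.8495  0.9437  0.4705  0.0839] 0.000
0 hold 15 [-0.1705  0.461   1.7777 -0.0018  0.641   1.576 ] 0.000
0 hold 25 [-0.1701  0.4399  1.898
[... 552 characters left out ...]
0.782  -1.3288] 0.000
180 yel 25 [ 0.2519  0.5466  1.652  -0.1804  0.5225 -1.2201] 0.000
180 yel 35 [ 0.2692  0.5423  1.7664 -0.5173  0.2684 -0.8789] 0.000
180 yel 40 [ 0.278   0.5501  1.8198 -1.0536  0.1764 -0.339 ] 0.000
180 yel 45 [ 0.2867  0.5549  1.8406 -1.43    0.1741  0.0428] 0.047
180 spare 15 [-0.5938  0.5321  1.6192  0.2068  0.7826 -2.2964] 0.000
180 spare 25 [-0.6425  0.5082  1.7374  0.4717  0.591  -2.5675] 0.000
180 spare 35 [-0.6726  0.502   1.8192  0.7653  0.479  -2.85  ] 0.053
180 hold 15 [-0.1705  0.4611  1.7776 -0.0017  0.6412 -1.5656] 0.000
180 hold 25 [-0.1701  0.4399  1.8987 -0.0052  0.3667 -1.562 ] 0.000
180 hold 35 [-0.1697  0.4468  2.0166 -0.0412  0.0675 -1.5258] 0.000
```

```bash
python3 -m crank '[{"dp":[0,0,-0.03],"delta_rot":[0,-0.01,0],"fingers":0.2},{"dp":[0,0,0],"delta_rot":[0,-0.01,0],"fingers":0.2},{"dp":[0,0,0],"delta_rot":[0,-0.01,0],"fingers":0.2},{"dp":[0,0,0],"delta_rot":[0,-0.01,0],"fingers":0.2},{"dp":[0,0,0],"delta_rot":[0,0,0],"fingers":0.2}]' 40; python3 -c "
from h import *
plan([*at(FULL,-.025),.202],2.2,25);print(manip.sense()['q'])"
```

```text
t: 4.4
tcp_pos: [0.4906, 0.2374, 0.2988]
tool_rot: [0.966, 0.013, 0.257, 0.001]
force: [0.5, 0.1, 2.0]
finger_gap: 0.598
gripper_force: 0.0
t 4.40 world d(mm) [ 54.6609  10.0126 -47.8957] F [0.547  0.0608 2.0204] gap 0.5978721025575887
 rot/2pi first [ 0.0022 -0.0134 -0.0014]  then dp [ 0.0592 -0.0158  0.1333]  dp now-frame [ 0.0477 -0.0182  0.1376]
 world x,y,z unit(100mm) in dp of target frame: [[ 0.1811  0.0077  0.0845]
 [ 0.007  -0.1999  0.0032]
 [ 0.0845  0.     -0.1813]]
[ 0.3063  0.345   1.9027 -0.3669  0.4174  2.1511]
```

```bash
python3 -m crank '[{"dp":[0,0,0],"delta_rot":[0.0011,-0.0067,-0.0007],"fingers":0.2},{"dp":[0,0,0],"delta_rot":[0.0011,-0.0067,-0.0007],"fingers":0.2},{"dp":[0.02,-0.006,0],"delta_rot":[0,0,0],"fingers":0.2},{"dp":[0.02,-0.005,0],"delta_rot":[0,0,0],"fingers":0.2},{"dp":[0.019,-0.005,0],"delta_rot":[0,0,0],"fingers":0.2},{"dp":[0,0,0.025],"delta_rot":[0,0,0],"fingers":0.2},{"dp":[0,0,0.03],"delta_rot":[0,0,0],"fingers":0.2},{"dp":[0,0,0.03],"delta_rot":[0,0,0],"fingers":0.2},{"dp":[0,0,0.025],"delta_rot":[0,0,0],"fingers":0.2},{"dp":[0,0,0.02],"delta_rot":[0,0,0],"fingers":0.2},{"dp":[0,0,0],"delta_rot":[0,0,0],"fingers":0.2},{"dp":[0,0,0],"delta_rot":[0,0,0],"fingers":0.2}]' 40; python3 - <<'E'
from h import *
plan([*at(FULL,-.025),.202],2.2,25);print(manip.sense()['q'])
p,d=manip.snapshot("wrist");cv2.imwrite("pics/w2.png",p[:,:,::-1])
E
```

```text
t: 5.4
tcp_pos: [0.5429, 0.2468, 0.2493]
tool_rot: [0.977, 0.02, 0.214, -0.002]
force: [0.1, 0.2, -0.3]
finger_gap: 0.603
gripper_force: 0.0
t 5.40 world d(mm) [2.2814 0.5955 1.6168] F [ 0.129   0.1966 -0.2626] gap 0.602669014632493
 rot/2pi first [0.0006 0.0006 0.0006]  then dp [ 0.0055 -0.001  -0.001 ]  dp now-frame [ 0.0055 -0.001  -0.001 ]
 world x,y,z unit(100mm) in dp of target frame: [[ 0.1811  0.0077  0.0845]
 [ 0.007  -0.1999  0.0032]
 [ 0.0845  0.     -0.1813]]
[ 0.2787  0.4868  1.7907 -0.2369  0.4547  1.9994]
```

View pics/w2.png

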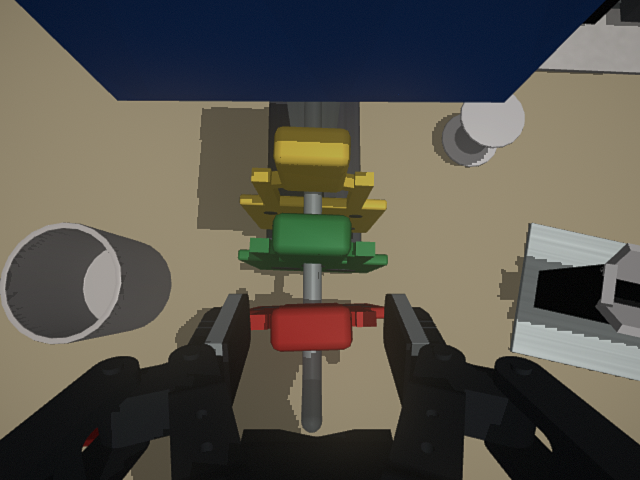

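The wrist view shows the red handle centred between the pads at (312,328), with green behind it at (312,235) and clear of the fingers. I'm closing on red.

```bash
python3 -m crank '[{"dp":[0.004,0,0],"delta_rot":[0,0,0],"fingers":-1},{"dp":[0,0,0],"delta_rot":[0,0,0],"fingers":-1},{"dp":[0,0,0],"delta_rot":[0,0,0],"fingers":-1},{"dp":[0,0,0],"delta_rot":[0,0,0],"fingers":-1},{"dp":[0,0,0],"delta_rot":[0,0,0],"fingers":-1},{"dp":[0,0,0],"delta_rot":[0,0,0],"fingers":-1}]' 50;  python3 -c "
from h import *
plan([*at(FULL,-.025),.202+.025],2.2,25)"
```

```text
t: 5.95
tcp_pos: [0.5461, 0.2478, 0.2526]
tool_rot: [0.976, 0.02, 0.217, -0.003]
force: [0.1, 4.3, 5.2]
finger_gap: 0.294
gripper_force: 51.6
t 5.95 world d(mm) [-0.9054 -0.4445 23.38  ] F [0.06   4.3185 5.1893] gap 0.29350415185377987
 rot/2pi first [ 0.0002 -0.0003  0.0006]  then dp [ 0.0181  0.0008 -0.0432]  dp now-frame [ 0.0182  0.0009 -0.0431]
 world x,y,z unit(100mm) in dp of target frame: [[ 0.1811  0.0077  0.0845]
 [ 0.007  -0.1999  0.0032]
 [ 0.0845  0.     -0.1813]]
```

```bash
python3 -m crank '[{"dp":[0.0042,0,-0.009],"delta_rot":[0,0,0],"fingers":-1},{"dp":[0.0042,0,-0.009],"delta_rot":[0,0,0],"fingers":-1},{"dp":[0.0042,0,-0.009],"delta_rot":[0,0,0],"fingers":-1},{"dp":[0.0042,0,-0.009],"delta_rot":[0,0,0],"fingers":-1},{"dp":[0.0042,0,-0.009],"delta_rot":[0,0,0],"fingers":-1},{"dp":[0,0,0],"delta_rot":[0,0,0],"fingers":-1}]' 50; python3 - <<'E'
from h import *
plan([*at(FULL,-.11),.227],2.2,25)
c=manip.camera_model("side");p,d=manip.snapshot("side");W=cloud(d,c);m,*_=masks(p)
for k in('red','green','yellow'):
    q=W[m[k]&(d>0)&(W[...,0]>.52)];print(k,np.median(q,0),np.percentile(q,[1,99],axis=0).ravel())
E
```

```text
t: 6.45
tcp_pos: [0.5455, 0.2471, 0.2771]
tool_rot: [0.976, 0.02, 0.216, -0.002]
force: [-0.3, 0.6, -1.7]
finger_gap: 0.297
gripper_force: 51.0
t 6.45 world d(mm) [-85.1762  -2.9903  -1.1693] F [-0.2817  0.553  -1.6543] gap 0.2972056770131868
 rot/2pi first [0.0005 0.0001 0.0006]  then dp [-0.1555 -0.0006 -0.0699]  dp now-frame [-0.1555 -0.001  -0.0698]
 world x,y,z unit(100mm) in dp of target frame: [[ 0.1811  0.0077  0.0845]
 [ 0.007  -0.1999  0.0032]
 [ 0.0845  0.     -0.1813]]
red [0.5653 0.2609 0.131 ] [0.5611 0.2173 0.0768 0.5697 0.2904 0.2106]
green [0.5958 0.2649 0.1236] [0.5907 0.2322 0.0523 0.6014 0.2915 0.2152]
yellow [0.6258 0.2649 0.123 ] [0.6204 0.2292 0.0492 0.632  0.2934 0.2153]
```

```bash
python3 -m crank '[{"dp":[-0.01,0,-0.0045],"delta_rot":[0,0,0],"fingers":-1},{"dp":[-0.02,0,-0.009],"delta_rot":[0,0,0],"fingers":-1},{"dp":[-0.025,0,-0.011],"delta_rot":[0,0,0],"fingers":-1},{"dp":[-0.025,0,-0.011],"delta_rot":[0,0,0],"fingers":-1},{"dp":[-0.025,0,-0.011],"delta_rot":[0,0,0],"fingers":-1},{"dp":[-0.025,0,-0.011],"delta_rot":[0,0,0],"fingers":-1},{"dp":[-0.02,0,-0.009],"delta_rot":[0,0,0],"fingers":-1},{"dp":[-0.005,0,-0.003],"delta_rot":[0,0,0],"fingers":-1},{"dp":[0,0,0],"delta_rot":[0,0,0],"fingers":-1}]' 50; python3 - <<'E'
from k import *
plan([*at(SPARE,-.11),.230],0,25)
s=manip.sense();q=s['q']
for y in(.15,.05,-.05,-.15,-.223):
    q2,e=ik([.49,y,.23],0,25,q);print(y,q2,'%.3f'%e,np.abs(q2-q).max());q=q2
c=manip.camera_model("side");p,d=manip.snapshot("side");W=cloud(d,c);m,*_=masks(p)
for k in('red','green','yellow'):
    q=W[m[k]&(d>0)&(W[...,1]<.32)];print(k,np.median(q,0),np.percentile(q,[1,99],axis=0).ravel())
E
```

```text
t: 7.25
tcp_pos: [0.4589, 0.2436, 0.2748]
tool_rot: [0.976, 0.021, 0.215, -0.002]
force: [0.2, 0.7, -1.9]
finger_gap: 0.294
gripper_force: 50.9
t 7.25 world d(mm) [   9.3215 -466.8303    4.1416] F [ 0.1892  0.6849 -1.942 ] gap 0.2935787745192653
 rot/2pi first [-0.0021  0.0005  0.0063]  then dp [0.0204 0.9337 0.0004]  dp now-frame [-0.0168  0.9337 -0.0119]
 world x,y,z unit(100mm) in dp of target frame: [[ 0.1813  0.      0.0845]
 [ 0.     -0.2     0.    ]
 [ 0.0845  0.     -0.1813]]
0.15 [ 0.1028  0.3108  2.0176 -0.1169  0.3812  1.7725] 0.000 0.3200437866576118
0.05 [-0.1664  0.2798  2.075   0.1988  0.3623  1.2335] 0.000 0.538983834463592
-0.05 [-0.4333  0.2798  2.075   0.4463  0.4237  0.7625] 0.000 0.4710201827080577
-0.15 [-0.6629  0.3108  2.0176  0.5446  0.526   0.4724] 0.000 0.2900829408268695
-0.223 [-0.798   0.3496  1.9438  0.5583  0.6081  0.3482] 0.000 0.13509896239307684
red [0.4783 0.2576 0.1306] [0.4744 0.214  0.0745 0.4833 0.2866 0.2038]
green [0.5957 0.2621 0.1188] [0.5909 0.2207 0.0532 0.6006 0.292  0.2154]
yellow [0.6258 0.2653 0.1222] [0.6203 0.2294 0.0484 0.6317 0.2934 0.2153]
```

```bash
python3 -m crank '[{"dp":[0,0.03,0],"delta_rot":[-0.0021,0.0005,0.0063],"fingers":-1},{"dp":[0.0014,0.05,0],"delta_rot":[0,0,0],"fingers":-1},{"dp":[0.0014,0.06,0],"delta_rot":[0,0,0],"fingers":-1},{"dp":[0.0014,0.06,0],"delta_rot":[0,0,0],"fingers":-1},{"dp":[0.0014,0.06,0],"delta_rot":[0,0,0],"fingers":-1},{"dp":[0.0014,0.06,0],"delta_rot":[0,0,0],"fingers":-1},{"dp":[0.0014,0.06,0],"delta_rot":[0,0,0],"fingers":-1},{"dp":[0.0014,0.06,0],"delta_rot":[0,0,0],"fingers":-1},{"dp":[0.0014,0.06,0],"delta_rot":[0,0,0],"fingers":-1},{"dp":[0.0014,0.06,0],"delta_rot":[0,0,0],"fingers":-1},{"dp":[0.0014,0.06,0],"delta_rot":[0,0,0],"fingers":-1},{"dp":[0.0014,0.06,0],"delta_rot":[0,0,0],"fingers":-1}]' 50; python3 -m crank '[{"dp":[0.0014,0.06,0],"delta_rot":[0,0,0],"fingers":-1},{"dp":[0.0014,0.06,0],"delta_rot":[0,0,0],"fingers":-1},{"dp":[0.0014,0.06,0],"delta_rot":[0,0,0],"fingers":-1},{"dp":[0.0014,0.05,0],"delta_rot":[0,0,0],"fingers":-1},{"dp":[0,0.025,0],"delta_rot":[0,0,0],"fingers":-1},{"dp":[0,0,0],"delta_rot":[0,0,0],"fingers":-1},{"dp":[0,0,0],"delta_rot":[0,0,0],"fingers":-1}]' 50; python3 - <<'E'
from k import *
plan([*at(SPARE,-.11),.228],0,25);s=manip.sense();print(s['q'])
c=manip.camera_model("scene");p,d=manip.snapshot("scene");W=cloud(d,c);m,*_=masks(p)
q=W[m['red']&(d>0)&(W[...,1]<.15)];print(len(q),np.median(q,0),np.percentile(q,[1,99],axis=0))
c=manip.camera_model("side");p,d=manip.snapshot("side");W=cloud(d,c);m,*_=masks(p)
q=W[m['red']&(d>0)&(W[...,1]<.15)];print(len(q),np.median(q,0),np.percentile(q,[1,99],axis=0))
E
```

```text
t: 8.3
tcp_pos: [0.4685, -0.0989, 0.2786]
tool_rot: [0.976, -0.0, 0.218, 0.001]
force: [1.3, 0.3, -1.7]
finger_gap: 0.297
gripper_force: 50.9
t: 8.88
tcp_pos: [0.47, -0.224, 0.2791]
tool_rot: [0.976, -0.001, 0.217, -0.0]
force: [-0.2, 0.7, -2.2]
finger_gap: 0.294
gripper_force: 51.0
t 8.88 world d(mm) [-1.8152  0.8355 -2.114 ] F [-0.1822  0.7286 -2.179 ] gap 0.2938695640532594
 rot/2pi first [-0.0001 -0.0001 -0.0003]  then dp [-0.0051 -0.0017  0.0023]  dp now-frame [-0.0051 -0.0017  0.0023]
 world x,y,z unit(100mm) in dp of target frame: [[ 0.1813  0.      0.0845]
 [ 0.     -0.2     0.    ]
 [ 0.0845  0.     -0.1813]]
[-0.7953  0.3528  1.9371  0.5557  0.6105  0.3557]
420 [ 0.4947 -0.2203  0.1429] [[ 0.4873 -0.26    0.074 ]
 [ 0.4996 -0.1825  0.2427]]
364 [ 0.4899 -0.2065  0.1371] [[ 0.4863 -0.4452  0.0154]
 [ 0.5608 -0.1774  0.2062]]
```

```bash
python3 -m crank '[{"dp":[0,-0.002,0.004],"delta_rot":[0,0,0],"fingers":-1},{"dp":[0.012,0,0.006],"delta_rot":[0,0,0],"fingers":-1},{"dp":[0.022,0,0.0103],"delta_rot":[0,0,0],"fingers":-1},{"dp":[0.024,0,0.0112],"delta_rot":[0,0,0],"fingers":-1},{"dp":[0.024,0,0.0112],"delta_rot":[0,0,0],"fingers":-1},{"dp":[0.024,0,0.0112],"delta_rot":[0,0,0],"fingers":-1},{"dp":[0.024,0,0.0112],"delta_rot":[0,0,0],"fingers":-1},{"dp":[0.024,0,0.0112],"delta_rot":[0,0,0],"fingers":-1},{"dp":[0.024,0,0.0112],"delta_rot":[0,0,0],"fingers":-1},{"dp":[0.018,0,0.0084],"delta_rot":[0,0,0],"fingers":-1},{"dp":[0.004,0,0.0018],"delta_rot":[0,0,0],"fingers":-1},{"dp":[0,0,0],"delta_rot":[0,0,0],"fingers":-1}]' 50; python3 - <<'E'
from k import *
plan([*at(SPARE,0),.204],0,25);s=manip.sense();print(s['q'])
c=manip.camera_model("side");p,d=manip.snapshot("side");cv2.imwrite("pics/s2.png",cv2.resize(p[90:290,240:500,::-1],None,fx=2.5,fy=2.5))
W=cloud(d,c);m,*_=masks(p)
q=W[m['red']&(d>0)&(W[...,1]<.15)&(W[...,1]>-.3)];print(len(q),np.median(q,0),np.percentile(q,[1,99],axis=0))
E
```

```text
t: 9.98
tcp_pos: [0.582, -0.2221, 0.2772]
tool_rot: [0.976, 0.001, 0.217, -0.0]
force: [0.4, 0.5, -2.8]
finger_gap: 0.291
gripper_force: 51.0
t 9.98 world d(mm) [ -3.8403  -1.1446 -24.2535] F [ 0.3731  0.5322 -2.8263] gap 0.2911182017347422
 rot/2pi first [-0.0001 -0.0001  0.0001]  then dp [-0.0275  0.0023  0.0407]  dp now-frame [-0.0275  0.0023  0.0407]
 world x,y,z unit(100mm) in dp of target frame: [[ 0.1813  0.      0.0845]
 [ 0.     -0.2     0.    ]
 [ 0.0845  0.     -0.1813]]
[-0.6368  0.4726  1.7067  0.4309  0.649   0.6283]
344 [ 0.602  -0.2069  0.1273] [[ 0.5975 -0.2487  0.078 ]
 [ 0.6053 -0.1783  0.2074]]
```

View pics/s2.png

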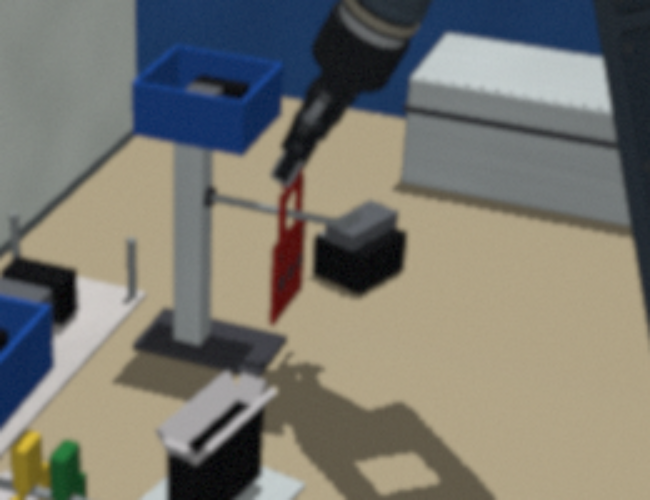

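Red hangs with the spare rod through its eye at (290,215) in the crop. I'll lower it onto the rod and then release.

```bash
python3 -m crank '[{"dp":[-0.0035,0,0.0076],"delta_rot":[0,0,0],"fingers":-1},{"dp":[-0.0035,0,0.0076],"delta_rot":[0,0,0],"fingers":-1},{"dp":[-0.0035,0,0.0076],"delta_rot":[0,0,0],"fingers":-1},{"dp":[-0.0035,0,0.0076],"delta_rot":[0,0,0],"fingers":-1},{"dp":[-0.0035,0,0.0076],"delta_rot":[0,0,0],"fingers":-1},{"dp":[-0.0016,0,0.0034],"delta_rot":[0,0,0],"fingers":-1},{"dp":[-0.0009,0,0.0018],"delta_rot":[0,0,0],"fingers":-1},{"dp":[0,0,0],"delta_rot":[0,0,0],"fingers":-1}]' 50
```

```text
t: 10.7
tcp_pos: [0.5815, -0.2232, 0.2537]
tool_rot: [0.976, -0.0, 0.217, 0.0]
force: [-0.6, 0.2, -2.1]
finger_gap: 0.299
gripper_force: 51.3
```

```bash
python3 -m crank '[{"dp":[-0.0009,0,0.0018],"delta_rot":[0,0,0],"fingers":-1},{"dp":[-0.0005,0,0.001],"delta_rot":[0,0,0],"fingers":-1},{"dp":[0,0,0],"delta_rot":[0,0,0],"fingers":-1}]' 50;python3 -m crank '[{"dp":[0,0,0],"delta_rot":[0,0,0],"fingers":-0.2},{"dp":[0,0,0],"delta_rot":[0,0,0],"fingers":0.2},{"dp":[0,0,0],"delta_rot":[0,0,0],"fingers":0.2},{"dp":[0,0,0],"delta_rot":[0,0,0],"fingers":0.2},{"dp":[0,0,-0.02],"delta_rot":[0,0,0],"fingers":0.2},{"dp":[0,0,-0.04],"delta_rot":[0,0,0],"fingers":0.2},{"dp":[0,0,-0.06],"delta_rot":[0,0,0],"fingers":0.2},{"dp":[0,0,-0.06],"delta_rot":[0,0,0],"fingers":0.2},{"dp":[0,0,-0.06],"delta_rot":[0,0,0],"fingers":0.2}]'; python3 - <<'E'
from k import *
plan([*at(FULL,.005),.203],2.2,25)
c=manip.camera_model("side");p,d=manip.snapshot("side");W=cloud(d,c);m,*_=masks(p)
q=W[m['red']&(d>0)&(W[...,1]<.15)&(W[...,1]>-.3)];print(len(q),np.median(q,0),np.percentile(q,[1,99],axis=0))
E
```

```text
t: 10.95
tcp_pos: [0.5817, -0.2232, 0.2534]
tool_rot: [0.976, -0.0, 0.218, 0.001]
force: [-4.7, -0.1, 4.8]
finger_gap: 0.298
gripper_force: 52.3
t: 11.7
tcp_pos: [0.5297, -0.2227, 0.362]
tool_rot: [0.976, -0.0, 0.217, -0.0]
force: [-0.1, -0.0, -0.0]
finger_gap: 0.6
gripper_force: 0.0
t 11.70 world d(mm) [  45.4739  471.1959 -110.0554] F [-0.1033 -0.0376 -0.0123] gap 0.6004263872141249
 rot/2pi first [ 0.0025 -0.0001 -0.0057]  then dp [ 0.0221 -0.9382  0.2532]  dp now-frame [-0.0114 -0.9423  0.2381]
 world x,y,z unit(100mm) in dp of target frame: [[ 0.1811  0.0077  0.0845]
 [ 0.007  -0.1999  0.0032]
 [ 0.0845  0.     -0.1813]]
421 [ 0.6017 -0.2115  0.1185] [[ 0.5965 -0.2545  0.0512]
 [ 0.6068 -0.1828  0.2154]]
```

```bash
python3 -m crank '[{"dp":[0,-0.03,0],"delta_rot":[0.0025,0,-0.0057],"fingers":0.2},{"dp":[0.002,-0.06,0],"delta_rot":[0,0,0],"fingers":0.2},{"dp":[0.002,-0.07,0],"delta_rot":[0,0,0],"fingers":0.2},{"dp":[0.002,-0.07,0],"delta_rot":[0,0,0],"fingers":0.2},{"dp":[0.002,-0.07,0],"delta_rot":[0,0,0],"fingers":0.2},{"dp":[0.002,-0.07,0],"delta_rot":[0,0,0],"fingers":0.2},{"dp":[0.002,-0.07,0],"delta_rot":[0,0,0],"fingers":0.2},{"dp":[0.002,-0.07,0],"delta_rot":[0,0,0],"fingers":0.2},{"dp":[0.002,-0.07,0],"delta_rot":[0,0,0],"fingers":0.2},{"dp":[0.002,-0.07,0],"delta_rot":[0,0,0],"fingers":0.2},{"dp":[0.002,-0.07,0],"delta_rot":[0,0,0],"fingers":0.2},{"dp":[0.002,-0.07,0],"delta_rot":[0,0,0],"fingers":0.2}]' 50; python3 -m crank '[{"dp":[0,-0.07,0],"delta_rot":[0,0,0],"fingers":0.2},{"dp":[0,-0.06,0],"delta_rot":[0,0,0],"fingers":0.2},{"dp":[0,-0.018,0],"delta_rot":[0,0,0],"fingers":0.2},{"dp":[0,0,0],"delta_rot":[0,0,0],"fingers":0.2}]'; python3 - <<'E'
from k import *
plan([*at(FULL,.005),.203],2.2,25);print(manip.sense()['q'])
E
```

```text
t: 12.75
tcp_pos: [0.5254, 0.1739, 0.3658]
tool_rot: [0.976, 0.019, 0.217, -0.004]
force: [1.1, -0.6, -0.4]
finger_gap: 0.599
gripper_force: 0.0
t: 13.08
tcp_pos: [0.5226, 0.2483, 0.3654]
tool_rot: [0.976, 0.021, 0.217, -0.004]
force: [0.4, -0.8, 0.0]
finger_gap: 0.6
gripper_force: 0.0
t 13.08 world d(mm) [  52.5604    0.224  -113.4619] F [ 0.3969 -0.8124  0.0088] gap 0.599597928149626
 rot/2pi first [-0.0002 -0.0002  0.0006]  then dp [-0.0007  0.0036  0.2501]  dp now-frame [-0.0011  0.0039  0.2501]
 world x,y,z unit(100mm) in dp of target frame: [[ 0.1811  0.0077  0.0845]
 [ 0.007  -0.1999  0.0032]
 [ 0.0845  0.     -0.1813]]
[ 0.2918  0.2974  1.7067 -0.1604  0.718   1.9185]
```

Approach along the tool axis by 0.25, then close.

```bash
python3 -m crank '[{"dp":[0,0.004,0.03],"delta_rot":[0,0,0],"fingers":0.2},{"dp":[0,0,0.05],"delta_rot":[0,0,0],"fingers":0.2},{"dp":[0,0,0.05],"delta_rot":[0,0,0],"fingers":0.2},{"dp":[0,0,0.05],"delta_rot":[0,0,0],"fingers":0.2},{"dp":[0,0,0.03],"delta_rot":[0,0,0],"fingers":0.2},{"dp":[0,0,0.02],"delta_rot":[0,0,0],"fingers":0.2},{"dp":[0,0,0.016],"delta_rot":[0,0,0],"fingers":0.2},{"dp":[0,0,0],"delta_rot":[0,0,0],"fingers":0.2}]'; python3 - <<'E'
from k import *
plan([*at(FULL,.005),.203],2.2,25);print(manip.sense()['q'])
c=manip.camera_model("wrist");p,d=manip.snapshot("wrist");W=cloud(d,c);m,*_=masks(p)
for k in('green','yellow'):
    q=W[m[k]&(d>0)&(W[...,2]>.205)];v,u=np.nonzero(m[k]&(d>0)&(W[...,2]>.205));print(k,np.median(q,0),np.percentile(q,[2,98],axis=0).ravel(),u.mean(),v.mean())
E
```

```text
t: 13.75
tcp_pos: [0.5755, 0.2448, 0.2525]
tool_rot: [0.976, 0.018, 0.216, -0.003]
force: [-0.5, -0.1, -0.1]
finger_gap: 0.604
gripper_force: 0.0
t 13.75 world d(mm) [-0.2835  3.7138 -0.5712] F [-0.5166 -0.0707 -0.1401] gap 0.6044060918301568
 rot/2pi first [ 0.0003  0.0002 -0.0001]  then dp [-0.0007 -0.0074  0.0009]  dp now-frame [-0.0007 -0.0074  0.0009]
 world x,y,z unit(100mm) in dp of target frame: [[ 0.1811  0.0077  0.0845]
 [ 0.007  -0.1999  0.0032]
 [ 0.0845  0.     -0.1813]]
[ 0.2577  0.5123  1.7215 -0.1999  0.4904  1.948 ]
  return _methods._mean(a, axis=axis, dtype=dtype,
  ret = um.true_divide(
Traceback (most recent call last):
IndexError: index -1 is out of bounds for axis 0 with size 0
```

```bash
python3 -m crank '[{"dp":[0,-0.006,0],"delta_rot":[0,0,0],"fingers":0.2},{"dp":[0,0,0],"delta_rot":[0,0,0],"fingers":0.2}]'; python3 - <<'E'
from k import *
p,d=manip.snapshot("wrist");m,*_=masks(p);cv2.imwrite("pics/w3.png",p[:,:,::-1])
for k in('green','yellow'):
    n,l,st,c=cv2.connectedComponentsWithStats(m[k].astype(np.uint8));print(k,[(*s,) for s in st[1:] if s[4]>150])
E
```

```text
t: 13.97
tcp_pos: [0.5753, 0.2495, 0.255]
tool_rot: [0.976, 0.019, 0.218, -0.004]
force: [0.4, -0.5, 0.3]
finger_gap: 0.595
gripper_force: 0.0
green []
yellow [(np.int32(244), np.int32(230), np.int32(146), np.int32(43), np.int32(2963))]
```

View pics/w3.png

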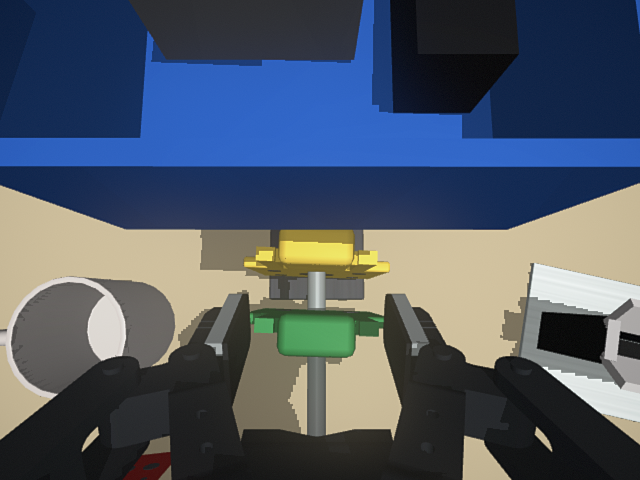

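Green is centred between the pads at (316,333), the bin is clear, and yellow at (316,255) is untouched. I'm closing and lifting.

```bash
python3 -m crank '[{"dp":[0,0,0],"delta_rot":[0,0,0],"fingers":-1},{"dp":[0,0,0],"delta_rot":[0,0,0],"fingers":-1},{"dp":[0,0,0],"delta_rot":[0,0,0],"fingers":-1},{"dp":[0,0,0],"delta_rot":[0,0,0],"fingers":-1},{"dp":[0,0,0],"delta_rot":[0,0,0],"fingers":-1}]' 50; python3 -m crank '[{"dp":[0.0042,0,-0.009],"delta_rot":[0,0,0],"fingers":-1},{"dp":[0.0042,0,-0.009],"delta_rot":[0,0,0],"fingers":-1},{"dp":[0.0042,0,-0.009],"delta_rot":[0,0,0],"fingers":-1},{"dp":[0.0042,0,-0.009],"delta_rot":[0,0,0],"fingers":-1},{"dp":[0.0042,0,-0.009],"delta_rot":[0,0,0],"fingers":-1},{"dp":[0,0,0],"delta_rot":[0,0,0],"fingers":-1}]' 50; python3 - <<'E'
from h import *
plan([*at(FULL,-.11),.227],2.2,25)
c=manip.camera_model("side");p,d=manip.snapshot("side");W=cloud(d,c);m,*_=masks(p)
for k in('green','yellow'):
    q=W[m[k]&(d>0)&(W[...,0]>.52)];print(k,np.median(q,0),np.percentile(q,[1,99],axis=0).ravel())
E
```

```text
t: 14.43
tcp_pos: [0.5752, 0.2495, 0.2545]
tool_rot: [0.976, 0.019, 0.218, -0.004]
force: [-2.5, 1.8, 4.4]
finger_gap: 0.296
gripper_force: 50.2
t: 14.93
tcp_pos: [0.5757, 0.2492, 0.2799]
tool_rot: [0.976, 0.019, 0.218, -0.004]
force: [0.3, 1.4, -1.1]
finger_gap: 0.299
gripper_force: 49.5
t 14.93 world d(mm) [-115.4565   -5.12     -3.9501] F [ 0.3422  1.4107 -1.0746] gap 0.2993142762895897
 rot/2pi first [ 0.     -0.0005  0.    ]  then dp [-0.2128  0.0014 -0.0905]  dp now-frame [-0.2125  0.0014 -0.0912]
 world x,y,z unit(100mm) in dp of target frame: [[ 0.1811  0.0077  0.0845]
 [ 0.007  -0.1999  0.0032]
 [ 0.0845  0.     -0.1813]]
green [0.5968 0.2657 0.1281] [0.5927 0.2205 0.0774 0.6001 0.2913 0.2083]
yellow [0.6259 0.2667 0.1225] [0.6206 0.232  0.0493 0.6323 0.2929 0.2153]
```

```bash
python3 -m crank '[{"dp":[-0.01,0,-0.0047],"delta_rot":[0,0,0],"fingers":-1},{"dp":[-0.02,0,-0.0093],"delta_rot":[0,0,0],"fingers":-1},{"dp":[-0.025,0,-0.0117],"delta_rot":[0,0,0],"fingers":-1},{"dp":[-0.025,0,-0.0117],"delta_rot":[0,0,0],"fingers":-1},{"dp":[-0.025,0,-0.0117],"delta_rot":[0,0,0],"fingers":-1},{"dp":[-0.025,0,-0.0117],"delta_rot":[0,0,0],"fingers":-1},{"dp":[-0.025,0,-0.0117],"delta_rot":[0,0,0],"fingers":-1},{"dp":[-0.025,0,-0.0117],"delta_rot":[0,0,0],"fingers":-1},{"dp":[-0.02,0,-0.0093],"delta_rot":[0,0,0],"fingers":-1},{"dp":[-0.01,0,-0.0045],"delta_rot":[0,0,0],"fingers":-1},{"dp":[0,0,0],"delta_rot":[0,0,0],"fingers":-1}]' 50; python3 - <<'E'
from k import *
plan([*at(SPARE,-.11),.230],0,25)
c=manip.camera_model("side");p,d=manip.snapshot("side");W=cloud(d,c);m,*_=masks(p)
for k in('green','yellow'):
    q=W[m[k]&(d>0)&(W[...,1]<.32)];print(k,np.median(q,0),np.percentile(q,[1,99],axis=0).ravel())
E
```

```text
t: 15.9
tcp_pos: [0.4573, 0.2445, 0.2781]
tool_rot: [0.976, 0.019, 0.216, -0.004]
force: [0.1, 0.8, -1.2]
finger_gap: 0.293
gripper_force: 49.4
t 15.90 world d(mm) [  10.8429 -467.6937    0.8456] F [ 0.0968  0.7744 -1.1611] gap 0.2933747017227553
 rot/2pi first [-0.0025  0.0002  0.0057]  then dp [0.0204 0.9354 0.0076]  dp now-frame [-0.0134  0.9355 -0.0068]
 world x,y,z unit(100mm) in dp of target frame: [[ 0.1813  0.      0.0845]
 [ 0.     -0.2     0.    ]
 [ 0.0845  0.     -0.1813]]
green [0.4777 0.2589 0.138 ] [0.4738 0.2188 0.0808 0.4825 0.2863 0.2051]
yellow [0.6258 0.2623 0.1146] [0.6207 0.2179 0.0487 0.632  0.2927 0.215 ]
```

```bash
python3 -m crank '[{"dp":[0,0.03,0],"delta_rot":[-0.0025,0.0002,0.0057],"fingers":-1},{"dp":[0.0014,0.05,0],"delta_rot":[0,0,0],"fingers":-1},{"dp":[0.0014,0.06,0],"delta_rot":[0,0,0],"fingers":-1},{"dp":[0.0014,0.06,0],"delta_rot":[0,0,0],"fingers":-1},{"dp":[0.0014,0.06,0],"delta_rot":[0,0,0],"fingers":-1},{"dp":[0.0014,0.06,0],"delta_rot":[0,0,0],"fingers":-1},{"dp":[0.0014,0.06,0],"delta_rot":[0,0,0],"fingers":-1},{"dp":[0.0014,0.06,0],"delta_rot":[0,0,0],"fingers":-1},{"dp":[0.0014,0.06,0],"delta_rot":[0,0,0],"fingers":-1},{"dp":[0.0014,0.06,0],"delta_rot":[0,0,0],"fingers":-1},{"dp":[0.0014,0.06,0],"delta_rot":[0,0,0],"fingers":-1},{"dp":[0.0014,0.06,0],"delta_rot":[0,0,0],"fingers":-1}]' 50; python3 -m crank '[{"dp":[0.0014,0.06,0],"delta_rot":[0,0,0],"fingers":-1},{"dp":[0.0014,0.06,0],"delta_rot":[0,0,0],"fingers":-1},{"dp":[0.0014,0.06,0],"delta_rot":[0,0,0],"fingers":-1},{"dp":[0.0014,0.05,0],"delta_rot":[0,0,0],"fingers":-1},{"dp":[0,0.025,0],"delta_rot":[0,0,0],"fingers":-1},{"dp":[0,0,0],"delta_rot":[0,0,0],"fingers":-1},{"dp":[0,0,0],"delta_rot":[0,0,0],"fingers":-1}]' 50; python3 - <<'E'
from k import *
plan([*at(SPARE,-.11),.228],0,25);s=manip.sense()
for n in("scene","side"):
    c=manip.camera_model(n);p,d=manip.snapshot(n);W=cloud(d,c);m,*_=masks(p)
    for k in('red','green'):
        q=W[m[k]&(d>0)&(W[...,1]<.15)&(W[...,1]>-.3)];
        if len(q): print(n,k,len(q),np.median(q,0),np.percentile(q,[1,99],axis=0).ravel())
E
```

```text
t: 16.95
tcp_pos: [0.4674, -0.0979, 0.282]
tool_rot: [0.976, -0.001, 0.218, 0.001]
force: [-0.2, 0.1, -1.4]
finger_gap: 0.294
gripper_force: 49.4
t: 17.53
tcp_pos: [0.469, -0.223, 0.2825]
tool_rot: [0.976, -0.001, 0.217, -0.0]
force: [-0.9, 1.4, -0.9]
finger_gap: 0.294
gripper_force: 49.5
t 17.53 world d(mm) [-0.838  -0.1771 -5.539 ] F [-0.9041  1.4322 -0.9277] gap 0.29405824444496365
 rot/2pi first [-0.0001 -0.0003 -0.0003]  then dp [-0.0062  0.0004  0.0093]  dp now-frame [-0.0062  0.0004  0.0093]
 world x,y,z unit(100mm) in dp of target frame: [[ 0.1813  0.      0.0845]
 [ 0.     -0.2     0.    ]
 [ 0.0845  0.     -0.1813]]
scene red 359 [ 0.6063 -0.2141  0.1307] [ 0.5999 -0.2624  0.0521  0.6109 -0.1876  0.2164]
scene green 109 [ 0.4942 -0.2224  0.1593] [ 0.4885 -0.2601  0.0854  0.4986 -0.183   0.2453]
side red 422 [ 0.6016 -0.2124  0.115 ] [ 0.5961 -0.2556  0.0526  0.6066 -0.1849  0.2149]
side green 220 [ 0.4899 -0.1993  0.1469] [ 0.4865 -0.2415  0.0857  0.495  -0.1796  0.2062]
```

```bash
python3 -m crank '[{"dp":[-0.0025,0,0.0054],"delta_rot":[0,0,0],"fingers":-1},{"dp":[0.01,0,0.0047],"delta_rot":[0,0,0],"fingers":-1},{"dp":[0.02,0,0.0093],"delta_rot":[0,0,0],"fingers":-1},{"dp":[0.024,0,0.0112],"delta_rot":[0,0,0],"fingers":-1},{"dp":[0.024,0,0.0112],"delta_rot":[0,0,0],"fingers":-1},{"dp":[0.024,0,0.0112],"delta_rot":[0,0,0],"fingers":-1},{"dp":[0.024,0,0.0112],"delta_rot":[0,0,0],"fingers":-1},{"dp":[0.016,0,0.0075],"delta_rot":[0,0,0],"fingers":-1},{"dp":[0.005,0,0.0023],"delta_rot":[0,0,0],"fingers":-1},{"dp":[0,0,0],"delta_rot":[0,0,0],"fingers":-1}]' 50; python3 - <<'E'
from k import *
plan([*at(SPARE,-.029),.204],0,25)
for n in("side",):
    c=manip.camera_model(n);p,d=manip.snapshot(n);W=cloud(d,c);m,*_=masks(p)
    for k in('red','green'):
        q=W[m[k]&(d>0)&(W[...,1]<.15)&(W[...,1]>-.3)];
        if len(q): print(n,k,len(q),np.median(q,0),np.percentile(q,[1,99],axis=0).ravel())
E
```

```text
t: 18.47
tcp_pos: [0.5509, -0.2221, 0.2798]
tool_rot: [0.976, 0.001, 0.217, -0.0]
force: [-0.4, -0.6, -1.9]
finger_gap: 0.292
gripper_force: 49.4
t 18.47 world d(mm) [ -1.6827  -1.051  -26.8698] F [-0.3747 -0.6479 -1.9063] gap 0.2920235162850643
 rot/2pi first [-0.0001 -0.0003  0.0001]  then dp [-0.0258  0.0021  0.0473]  dp now-frame [-0.0259  0.0021  0.0472]
 world x,y,z unit(100mm) in dp of target frame: [[ 0.1813  0.      0.0845]
 [ 0.     -0.2     0.    ]
 [ 0.0845  0.     -0.1813]]
side red 395 [ 0.6017 -0.2113  0.1202] [ 0.5964 -0.2527  0.054   0.6066 -0.1861  0.2145]
side green 229 [ 0.5717 -0.2044  0.1267] [ 0.5678 -0.2549  0.0821  0.5756 -0.1798  0.2056]
```

Lower by about 25.5 mm, gently over the last few millimetres.

```bash
python3 -m crank '[{"dp":[-0.0035,0,0.0076],"delta_rot":[0,0,0],"fingers":-1},{"dp":[-0.0035,0,0.0076],"delta_rot":[0,0,0],"fingers":-1},{"dp":[-0.0035,0,0.0076],"delta_rot":[0,0,0],"fingers":-1},{"dp":[-0.0035,0,0.0076],"delta_rot":[0,0,0],"fingers":-1},{"dp":[-0.0035,0,0.0076],"delta_rot":[0,0,0],"fingers":-1},{"dp":[-0.0016,0,0.0034],"delta_rot":[0,0,0],"fingers":-1},{"dp":[-0.0012,0,0.0026],"delta_rot":[0,0,0],"fingers":-1},{"dp":[-0.0009,0,0.0018],"delta_rot":[0,0,0],"fingers":-1},{"dp":[-0.0005,0,0.001],"delta_rot":[0,0,0],"fingers":-1},{"dp":[0,0,0],"delta_rot":[0,0,0],"fingers":-1}]' 50
```

```text
t: 19.35
tcp_pos: [0.5506, -0.2232, 0.2552]
tool_rot: [0.976, -0.0, 0.218, 0.001]
force: [-2.4, 1.3, 4.8]
finger_gap: 0.296
gripper_force: 50.4
```

Contact is made (+4.8 N). I'm releasing and backing off.

```bash
python3 -m crank '[{"dp":[0,0,0],"delta_rot":[0,0,0],"fingers":-0.2},{"dp":[0,0,0],"delta_rot":[0,0,0],"fingers":0.2},{"dp":[0,0,0],"delta_rot":[0,0,0],"fingers":0.2},{"dp":[0,0,0],"delta_rot":[0,0,0],"fingers":0.2},{"dp":[0,0,-0.02],"delta_rot":[0,0,0],"fingers":0.2},{"dp":[0,0,-0.04],"delta_rot":[0,0,0],"fingers":0.2},{"dp":[0,0,-0.06],"delta_rot":[0,0,0],"fingers":0.2},{"dp":[0,0,-0.06],"delta_rot":[0,0,0],"fingers":0.2},{"dp":[0,0,-0.06],"delta_rot":[0,0,0],"fingers":0.2}]'; python3 - <<'E'
from k import *
s=manip.sense()
plan([*at(FULL,.03),.204],2.2,25)
for n in("side",):
    c=manip.camera_model(n);p,d=manip.snapshot(n);W=cloud(d,c);m,*_=masks(p)
    for k in('red','green','yellow'):
        q=W[m[k]&(d>0)&(W[...,1]<.31)&(W[...,1]>-.3)];
        if len(q): print(n,k,len(q),np.median(q,0),np.percentile(q,[1,99],axis=0).ravel())
q=s['q']
for l in(25,30,34,37,39):
  for b in(.12,.06,0):
    T=tool(2.2,l); q2,e=ik(np.r_[at(FULL,.032),.204]-T.apply([0,0,b]),2.2,l,q if l==25 else q2);print(l,b,q2,'%.3f'%e)
E
```

```text
t: 20.1
tcp_pos: [0.4985, -0.2226, 0.364]
tool_rot: [0.976, -0.0, 0.217, -0.0]
force: [0.6, -0.1, 0.1]
finger_gap: 0.605
gripper_force: 0.0
t 20.10 world d(mm) [ 101.7057  472.0892 -111.1048] F [ 0.6312 -0.0963  0.1218] gap 0.6046601491974335
 rot/2pi first [ 0.0025 -0.0002 -0.0057]  then dp [ 0.1232 -0.9357  0.3026]  dp now-frame [ 0.0894 -0.9442  0.2878]
 world x,y,z unit(100mm) in dp of target frame: [[ 0.1811  0.0077  0.0845]
 [ 0.007  -0.1999  0.0032]
 [ 0.0845  0.     -0.1813]]
side red 426 [ 0.6017 -0.2119  0.1173] [ 0.5965 -0.2574  0.0528  0.6066 -0.1845  0.2157]
side green 346 [ 0.571  -0.212   0.1215] [ 0.5671 -0.258   0.0589  0.5755 -0.1828  0.2148]
side yellow 1078 [0.6258 0.262  0.1138] [0.6207 0.2185 0.0487 0.6317 0.2931 0.215 ]
25 0.12 [ 0.2745  0.3384  1.6533 -0.1489  0.7297  1.8968] 0.000
25 0.06 [ 0.2633  0.4374  1.6634 -0.1629  0.6204  1.9081] 0.000
25 0 [ 0.2531  0.5406  1.6574 -0.1813  0.5231  1.9233] 0.000
30 0.12 [ 0.2896  0.3196  1.7369 -0.2264  0.5869  1.9789] 0.000
30 0.06 [ 0.2749  0.4264  1.7345 -0.2553  0.4825  2.0037] 0.000
30 0 [ 0.2617  0.5353  1.7156 -0.2934  0.393   2.0371] 0.000
34 0.12 [ 0.3025  0.3112  1.8024 -0.3266  0.4724  2.0842] 0.000
34 0.06 [ 0.2845  0.4233  1.7899 -0.3825  0.3738  2.1344] 0.000
34 0 [ 0.2688  0.5356  1.7607 -0.4581  0.293   2.2038] 0.000
37 0.12 [ 0.3125  0.3092  1.8506 -0.4445  0.3887  2.2068] 0.000
37 0.06 [ 0.2919  0.4246  1.8305 -0.5424  0.2969  2.2976] 0.000
37 0 [ 0.2741  0.5386  1.7934 -0.6781  0.226   2.4257] 0.000
39 0.12 [ 0.3194  0.3102  1.8822 -0.5581  0.3359  2.324 ] 0.000
39 0.06 [ 0.297   0.4273  1.8569 -0.7043  0.2512  2.4621] 0.000
39 0 [ 0.2777  0.542   1.8147 -0.9069  0.1906  2.6561] 0.000
```

```bash
python3 -m crank '[{"dp":[0,-0.03,0],"delta_rot":[0.0025,0,-0.0057],"fingers":0.2},{"dp":[0.002,-0.06,0],"delta_rot":[0,0,0],"fingers":0.2},{"dp":[0.002,-0.07,0],"delta_rot":[0,0,0],"fingers":0.2},{"dp":[0.002,-0.07,0],"delta_rot":[0,0,0],"fingers":0.2},{"dp":[0.002,-0.07,0],"delta_rot":[0,0,0],"fingers":0.2},{"dp":[0.002,-0.07,0],"delta_rot":[0,0,0],"fingers":0.2},{"dp":[0.002,-0.07,0],"delta_rot":[0,0,0],"fingers":0.2},{"dp":[0.002,-0.07,0],"delta_rot":[0,0,0],"fingers":0.2},{"dp":[0.002,-0.07,0],"delta_rot":[0,0,0],"fingers":0.2},{"dp":[0.002,-0.07,0],"delta_rot":[0,0,0],"fingers":0.2},{"dp":[0.002,-0.07,0],"delta_rot":[0,0,0],"fingers":0.2},{"dp":[0.002,-0.07,0],"delta_rot":[0,0,0],"fingers":0.2}]' 50; python3 -m crank '[{"dp":[0,-0.07,0],"delta_rot":[0,0,0],"fingers":0.2},{"dp":[0,-0.06,0],"delta_rot":[0,0,0],"fingers":0.2},{"dp":[0,-0.018,0],"delta_rot":[0,0.006,0],"fingers":0.2},{"dp":[0,0,0],"delta_rot":[0,0.01,0],"fingers":0.2},{"dp":[0,0,0],"delta_rot":[0,0.01,0],"fingers":0.2},{"dp":[0,0,0],"delta_rot":[0,0.01,0],"fingers":0.2},{"dp":[0,0,0],"delta_rot":[0,0,0],"fingers":0.2}]'; python3 - <<'E'
from k import *
plan(np.r_[at(FULL,.032),.202],2.2,38);print(manip.sense()['q'])
E
```

```text
t: 21.15
tcp_pos: [0.4931, 0.1747, 0.3661]
tool_rot: [0.976, 0.02, 0.216, -0.004]
force: [0.8, -0.7, -0.7]
finger_gap: 0.6
gripper_force: 0.0
t: 21.73
tcp_pos: [0.4886, 0.2466, 0.3643]
tool_rot: [0.946, 0.02, 0.323, -0.005]
force: [-0.4, -0.4, -0.9]
finger_gap: 0.596
gripper_force: 0.0
t 21.73 world d(mm) [ 103.1785    2.5923 -119.745 ] F [-0.4483 -0.4119 -0.9018] gap 0.5956810044944815
 rot/2pi first [0.0001 0.0007 0.0007]  then dp [0.0152 0.0027 0.3158]  dp now-frame [0.0166 0.0027 0.3157]
 world x,y,z unit(100mm) in dp of target frame: [[ 0.1575  0.0077  0.123 ]
 [ 0.0061 -0.1999  0.0047]
 [ 0.1231 -0.     -0.1576]]
[ 0.3385  0.2396  1.8883 -0.4646  0.4169  2.2358]
```

```bash
python3 -m crank '[{"dp":[0.005,0,0.03],"delta_rot":[0,0,0],"fingers":0.2},{"dp":[0.005,0,0.04],"delta_rot":[0,0,0],"fingers":0.2},{"dp":[0.005,0.002,0.05],"delta_rot":[0,0,0],"fingers":0.2},{"dp":[0,0,0.05],"delta_rot":[0,0,0],"fingers":0.2},{"dp":[0,0,0.03],"delta_rot":[0,0,0],"fingers":0.2},{"dp":[0,0,0.02],"delta_rot":[0,0,0],"fingers":0.2},{"dp":[0,0,0],"delta_rot":[0,0,0],"fingers":0.2}]'; python3 - <<'E'
from k import *
plan(np.r_[at(FULL,.032),.202],2.2,38);print(manip.sense()['q'])
E
```

```text
t: 22.32
tcp_pos: [0.5659, 0.2476, 0.2827]
tool_rot: [0.946, 0.018, 0.324, -0.005]
force: [-0.2, -1.5, 0.6]
finger_gap: 0.599
gripper_force: 0.0
t 22.32 world d(mm) [ 25.8248   1.5304 -38.196 ] F [-0.2389 -1.4654  0.6275] gap 0.5988815114401286
 rot/2pi first [0.0003 0.0005 0.0002]  then dp [-0.0063 -0.0011  0.092 ]  dp now-frame [-0.006  -0.0013  0.0921]
 world x,y,z unit(100mm) in dp of target frame: [[ 0.1575  0.0077  0.123 ]
 [ 0.0061 -0.1999  0.0047]
 [ 0.1231 -0.     -0.1576]]
[ 0.2882  0.455   1.8292 -0.6346  0.2621  2.3868]
```

```bash
python3 -m crank '[{"dp":[-0.006,0,0.02],"delta_rot":[0,0,0],"fingers":0.2},{"dp":[0,0,0.02],"delta_rot":[0,0,0],"fingers":0.2},{"dp":[0,0,0.02],"delta_rot":[0,0,0],"fingers":0.2},{"dp":[0,0,0.015],"delta_rot":[0,0,0],"fingers":0.2},{"dp":[0,0,0.01],"delta_rot":[0,0,0],"fingers":0.2},{"dp":[0,0,0],"delta_rot":[0,0,0],"fingers":0.2}]'; python3 - <<'E'
from k import *
plan(np.r_[at(FULL,.032),.202],2.2,38);print(manip.sense()['q'])
p,d=manip.snapshot("wrist");cv2.imwrite("pics/w4.png",p[:,:,::-1])
E
```

```text
t: 22.82
tcp_pos: [0.5896, 0.2488, 0.2496]
tool_rot: [0.945, 0.018, 0.326, -0.006]
force: [0.1, 0.3, -0.3]
finger_gap: 0.6
gripper_force: 0.0
t 22.82 world d(mm) [ 2.1392  0.3114 -5.0521] F [ 0.0728  0.3174 -0.2697] gap 0.5995081858369729
 rot/2pi first [ 0.0001 -0.0002  0.0001]  then dp [-0.0028 -0.0005  0.0106]  dp now-frame [-0.0028 -0.0005  0.0106]
 world x,y,z unit(100mm) in dp of target frame: [[ 0.1575  0.0077  0.123 ]
 [ 0.0061 -0.1999  0.0047]
 [ 0.1231 -0.     -0.1576]]
[ 0.2769  0.5334  1.8067 -0.7761  0.2105  2.5242]
```

View pics/w4.png

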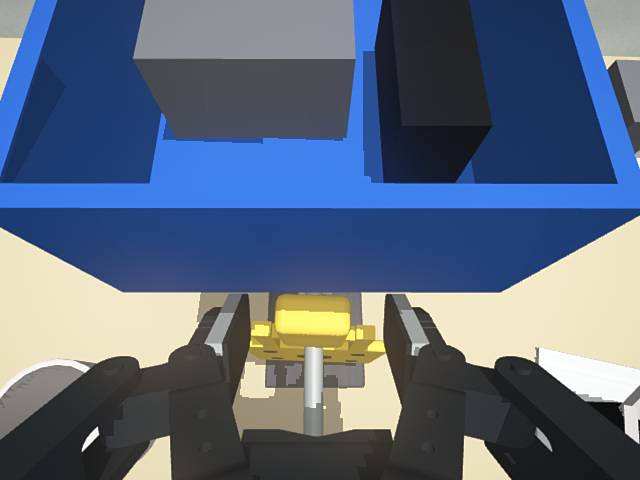

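The yellow handle lies between the pads at (312,318), under the bin and with no contact. I'm closing, then raising it slightly and sliding it forward on the hook, to regrip it with the tool upright.

```bash
python3 -m crank '[{"dp":[0,0,0.004],"delta_rot":[0,0,0],"fingers":-1},{"dp":[0,0,0],"delta_rot":[0,0,0],"fingers":-1},{"dp":[0,0,0],"delta_rot":[0,0,0],"fingers":-1},{"dp":[0,0,0],"delta_rot":[0,0,0],"fingers":-1},{"dp":[0,0,0],"delta_rot":[0,0,0],"fingers":-1}]' 60; python3 -m crank '[{"dp":[0.0037,0,-0.0047],"delta_rot":[0,0,0],"fingers":-1},{"dp":[0.0037,0,-0.0047],"delta_rot":[0,0,0],"fingers":-1},{"dp":[-0.01,0,-0.0078],"delta_rot":[0,0,0],"fingers":-1},{"dp":[-0.014,0,-0.0109],"delta_rot":[0,0,0],"fingers":-1},{"dp":[-0.014,0,-0.0109],"delta_rot":[0,0,0],"fingers":-1},{"dp":[-0.014,0,-0.0109],"delta_rot":[0,0,0],"fingers":-1},{"dp":[-0.014,0,-0.0109],"delta_rot":[0,0,0],"fingers":-1},{"dp":[-0.014,0,-0.0109],"delta_rot":[0,0,0],"fingers":-1},{"dp":[-0.01,0,-0.0078],"delta_rot":[0,0,0],"fingers":-1},{"dp":[0,0,0],"delta_rot":[0,0,0],"fingers":-1}]' 60; python3 - <<'E'
from h import *
s=manip.sense();print(s['q']);plan([*at(FULL,-.025),.202],2.2,38)
c=manip.camera_model("side");p,d=manip.snapshot("side");W=cloud(d,c);m,*_=masks(p)
for k in('yellow',):
    q=W[m[k]&(d>0)&(W[...,0]>.5)&(W[...,1]>.15)];print(k,np.median(q,0),np.percentile(q,[1,99],axis=0).ravel())
E
```

```text
t: 23.28
tcp_pos: [0.591, 0.2496, 0.2491]
tool_rot: [0.945, 0.019, 0.327, -0.007]
force: [-0.9, 2.4, 2.2]
finger_gap: 0.289
gripper_force: 59.6
t: 24.12
tcp_pos: [0.5318, 0.2459, 0.2533]
tool_rot: [0.946, 0.018, 0.325, -0.005]
force: [-0.2, -0.0, -2.8]
finger_gap: 0.29
gripper_force: 59.4
[ 0.3064  0.4762  1.9277 -1.0576  0.1905  2.8327]
t 24.12 world d(mm) [ 3.0342  1.0927 -8.7833] F [-0.2299 -0.0079 -2.7513] gap 0.2904212645301576
 rot/2pi first [0.0004 0.0003 0.0002]  then dp [-0.006  -0.002   0.0176]  dp now-frame [-0.0059 -0.002   0.0176]
 world x,y,z unit(100mm) in dp of target frame: [[ 0.1575  0.0077  0.123 ]
 [ 0.0061 -0.1999  0.0047]
 [ 0.1231 -0.     -0.1576]]
yellow [0.5664 0.2598 0.1097] [0.5633 0.2143 0.0567 0.5722 0.2902 0.2193]
```

```bash
python3 -m crank '[{"dp":[-0.0025,0,0.0032],"delta_rot":[0,0,0],"fingers":-1},{"dp":[-0.0018,0,0.0024],"delta_rot":[0,0,0],"fingers":-1},{"dp":[-0.0012,0,0.0016],"delta_rot":[0,0,0],"fingers":-1},{"dp":[0,0,0],"delta_rot":[0,0,0],"fingers":-1}]' 60; python3 -c "
from h import *
s=manip.sense();print(s['q'],s['tcp_pos'],s['force'])
c=manip.camera_model('side');p,d=manip.snapshot('side');W=cloud(d,c);m,*_=masks(p)
q=W[m['yellow']&(d>0)&(W[...,0]>.5)&(W[...,1]>.15)];print(np.median(q,0),np.percentile(q,[1,99],axis=0).ravel())"
```

```text
t: 24.5
tcp_pos: [0.5349, 0.2466, 0.2505]
tool_rot: [0.945, 0.018, 0.325, -0.006]
force: [1.0, 0.1, -2.4]
finger_gap: 0.292
gripper_force: 59.3
[ 0.3049  0.4844  1.9237 -1.0784  0.1854  2.8537] [0.5349 0.2466 0.2505] [ 1.0258  0.1469 -2.4368]
[0.5698 0.2606 0.1061] [0.5659 0.2154 0.0526 0.5757 0.2908 0.2171]
```

```bash
python3 -m crank '[{"dp":[0,0,0],"delta_rot":[0,-0.005,0],"fingers":-1},{"dp":[-0.0006,0,0.0008],"delta_rot":[0,-0.005,0],"fingers":-1},{"dp":[0,0,0],"delta_rot":[0,0,0],"fingers":-1}]' 60; python3 -c "
from h import *
s=manip.sense();print(s['q'])
c=manip.camera_model('side');p,d=manip.snapshot('side');W=cloud(d,c);m,*_=masks(p)
q=W[m['yellow']&(d>0)&(W[...,0]>.5)&(W[...,1]>.15)];print(np.median(q,0),np.percentile(q,[1,99],axis=0).ravel())"
```

```text
t: 24.8
tcp_pos: [0.5363, 0.2469, 0.2516]
tool_rot: [0.954, 0.017, 0.3, -0.006]
force: [1.0, 1.4, -0.8]
finger_gap: 0.295
gripper_force: 59.4
[ 0.2991  0.4786  1.8941 -0.7087  0.2287  2.4838]
[0.5634 0.2605 0.1052] [0.5594 0.2158 0.0517 0.5737 0.2907 0.2249]
```

```bash
python3 -m crank '[{"dp":[-0.0011,0,0.0016],"delta_rot":[0,0,0],"fingers":-1},{"dp":[-0.0011,0,0.0016],"delta_rot":[0,0,0],"fingers":-1},{"dp":[-0.0006,0,0.0008],"delta_rot":[0,0,0],"fingers":-1},{"dp":[0,0,0],"delta_rot":[0,0,0],"fingers":-1}]' 60
```

```text
t: 25.18
tcp_pos: [0.5361, 0.247, 0.2509]
tool_rot: [0.953, 0.019, 0.302, -0.006]
force: [-2.1, -1.6, 11.6]
finger_gap: 0.291
gripper_force: 61.0
```

Contact on the hook. I'm releasing, backing off and going upright.

```bash
python3 -m crank '[{"dp":[0,0,0],"delta_rot":[0,0,0],"fingers":-0.2},{"dp":[0,0,0],"delta_rot":[0,0,0],"fingers":0.2},{"dp":[0,0,0],"delta_rot":[0,0,0],"fingers":0.2},{"dp":[0,0,0],"delta_rot":[0,0,0],"fingers":0.2},{"dp":[0,0,-0.02],"delta_rot":[0,0,0],"fingers":0.2},{"dp":[0,0,-0.04],"delta_rot":[0,0,0],"fingers":0.2},{"dp":[0,0,-0.05],"delta_rot":[0,0,0],"fingers":0.2},{"dp":[0,0,-0.04],"delta_rot":[0,-0.012,0],"fingers":0.2},{"dp":[0,0,0],"delta_rot":[0,-0.017,0],"fingers":0.2},{"dp":[0,0,0],"delta_rot":[0,-0.017,0],"fingers":0.2},{"dp":[0,0,0],"delta_rot":[0,-0.017,0],"fingers":0.2},{"dp":[0,0,0],"delta_rot":[0,-0.017,0],"fingers":0.2}]' ; python3 -c "
from h import *
c=manip.camera_model('side');p,d=manip.snapshot('side');W=cloud(d,c);m,*_=masks(p)
q=W[m['yellow']&(d>0)&(W[...,0]>.5)&(W[...,1]>.15)];print(np.median(q,0),np.percentile(q,[1,99],axis=0).ravel())
c=manip.camera_model('scene');p,d=manip.snapshot('scene');W=cloud(d,c);m,*_=masks(p)
q=W[m['yellow']&(d>0)&(W[...,0]>.5)&(W[...,1]>.15)];print(np.median(q,0),np.percentile(q,[1,99],axis=0).ravel())
s=manip.sense();print(s['q']);plan([*at(FULL,-.025),.202],2.2,0)"
```

```text
t: 26.18
tcp_pos: [0.4935, 0.2442, 0.3074]
tool_rot: [0.998, 0.018, 0.056, 0.001]
force: [0.6, -0.9, -0.1]
finger_gap: 0.601
gripper_force: 0.0
[0.5662 0.2599 0.1192] [0.5623 0.2199 0.0536 0.5737 0.2945 0.2149]
[0.5704 0.2558 0.1311] [0.5647 0.2133 0.0479 0.5768 0.2914 0.2169]
[ 0.2678  0.3973  1.6698 -0.0388  0.9593  1.8251]
t 26.28 world d(mm) [ 71.4391   4.2652 -51.0627] F [ 0.9116 -0.539   0.1616] gap 0.6049573799685162
 rot/2pi first [ 0.0007 -0.0191 -0.0007]  then dp [ 0.1431 -0.003   0.1021]  dp now-frame [ 0.1299 -0.0041  0.1185]
 world x,y,z unit(100mm) in dp of target frame: [[ 0.1999  0.0077  0.    ]
 [ 0.0077 -0.1999  0.    ]
 [ 0.      0.     -0.2   ]]
```

```bash
python3 -m crank '[{"dp":[0,0,0],"delta_rot":[0,-0.0191,0],"fingers":0.2},{"dp":[0.05,0,0],"delta_rot":[0,0,0],"fingers":0.2},{"dp":[0.05,-0.003,0],"delta_rot":[0,0,0],"fingers":0.2},{"dp":[0.043,0,0],"delta_rot":[0,0,0],"fingers":0.2},{"dp":[0,0,0.02],"delta_rot":[0,0,0],"fingers":0.2},{"dp":[0,0,0.03],"delta_rot":[0,0,0],"fingers":0.2},{"dp":[0,0,0.03],"delta_rot":[0,0,0],"fingers":0.2},{"dp":[0,0,0.02],"delta_rot":[0,0,0],"fingers":0.2},{"dp":[0,0,0],"delta_rot":[0,0,0],"fingers":0.2}]'; python3 -c "
from h import *
plan([*at(FULL,-.025),.202],2.2,0)
p,d=manip.snapshot('wrist');m,*_=masks(p)
n,l,st,c=cv2.connectedComponentsWithStats(m['yellow'].astype(np.uint8));print([(*map(int,s),) for s in st[1:] if s[4]>150]);cv2.imwrite('pics/w5.png',p[:,:,::-1])"
```

```text
t: 27.03
tcp_pos: [0.5626, 0.2475, 0.2533]
tool_rot: [1.0, 0.018, -0.004, 0.003]
force: [-0.1, 0.4, 0.4]
finger_gap: 0.597
gripper_force: 0.0
t 27.03 world d(mm) [5.4256 0.7317 2.6581] F [-0.0619  0.3983  0.3545] gap 0.5974670457025694
 rot/2pi first [ 0.001   0.0014 -0.0004]  then dp [ 0.0109 -0.001  -0.0053]  dp now-frame [ 0.0108 -0.001  -0.0054]
 world x,y,z unit(100mm) in dp of target frame: [[ 0.1999  0.0077  0.    ]
 [ 0.0077 -0.1999  0.    ]
 [ 0.      0.     -0.2   ]]
[(247, 277, 112, 80, 5653), (359, 280, 20, 13, 206)]
```

View pics/w5.png

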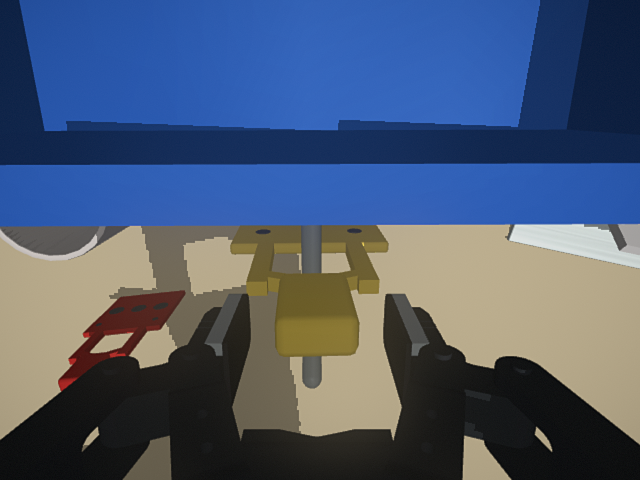

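The yellow handle is centred between the pads at (316,315), with the tool upright and clear of the bin. I'm gripping and lifting.

```bash
python3 -m crank '[{"dp":[0.008,0,-0.002],"delta_rot":[0.001,0.0014,0],"fingers":0.2},{"dp":[0,0,0],"delta_rot":[0,0,0],"fingers":-1},{"dp":[0,0,0],"delta_rot":[0,0,0],"fingers":-1},{"dp":[0,0,0],"delta_rot":[0,0,0],"fingers":-1},{"dp":[0,0,0],"delta_rot":[0,0,0],"fingers":-1},{"dp":[0,0,0],"delta_rot":[0,0,0],"fingers":-1}]' 60; python3 -m crank '[{"dp":[0,0,-0.01],"delta_rot":[0,0,0],"fingers":-1},{"dp":[0,0,-0.01],"delta_rot":[0,0,0],"fingers":-1},{"dp":[0,0,-0.01],"delta_rot":[0,0,0],"fingers":-1},{"dp":[0,0,-0.01],"delta_rot":[0,0,0],"fingers":-1},{"dp":[0,0,-0.01],"delta_rot":[0,0,0],"fingers":-1},{"dp":[0,0,0],"delta_rot":[0,0,0],"fingers":-1}]'; python3 -c "
from h import *
plan([*at(FULL,-.11),.227],2.2,0);print(manip.sense()['q'])
c=manip.camera_model('side');p,d=manip.snapshot('side');W=cloud(d,c);m,*_=masks(p)
q=W[m['yellow']&(d>0)&(W[...,0]>.5)&(W[...,1]>.15)];print(np.median(q,0),np.percentile(q,[1,99],axis=0).ravel())"
```

```text
t: 27.58
tcp_pos: [0.5699, 0.2485, 0.259]
tool_rot: [1.0, 0.018, 0.004, -0.002]
force: [0.5, 1.1, 5.5]
finger_gap: 0.294
gripper_force: 59.2
t: 28.08
tcp_pos: [0.5696, 0.2482, 0.2839]
tool_rot: [1.0, 0.018, 0.004, -0.001]
force: [0.8, 0.2, -2.8]
finger_gap: 0.289
gripper_force: 58.9
t 28.08 world d(mm) [-86.5051  -3.2586  -2.9089] F [ 0.8145  0.2306 -2.8206] gap 0.2893269595577523
 rot/2pi first [-0.0004 -0.0013 -0.0004]  then dp [-0.1731 -0.0001  0.0058]  dp now-frame [-0.1732  0.0004  0.0044]
 world x,y,z unit(100mm) in dp of target frame: [[ 0.1999  0.0077  0.    ]
 [ 0.0077 -0.1999  0.    ]
 [ 0.      0.     -0.2   ]]
[0.231  0.5422 1.468  0.0011 1.1229 1.7657]
[0.5665 0.2618 0.1323] [0.5616 0.2194 0.0774 0.571  0.2923 0.239 ]
```

```bash
python3 -m crank '[{"dp":[-0.01,0,0],"delta_rot":[0,0,0],"fingers":-1},{"dp":[-0.02,0,0],"delta_rot":[0,0,0],"fingers":-1},{"dp":[-0.025,0,0],"delta_rot":[0,0,0],"fingers":-1},{"dp":[-0.025,0,0],"delta_rot":[0,0,0],"fingers":-1},{"dp":[-0.025,0,0],"delta_rot":[0,0,0],"fingers":-1},{"dp":[-0.025,0,0],"delta_rot":[0,0,0],"fingers":-1},{"dp":[-0.025,0,0],"delta_rot":[0,0,0],"fingers":-1},{"dp":[-0.02,0,0],"delta_rot":[0,0,0],"fingers":-1},{"dp":[-0.01,0,0],"delta_rot":[0,0,0],"fingers":-1},{"dp":[0,0,0],"delta_rot":[0,0,0],"fingers":-1}]'; python3 -c "
from h import *
plan([*at(HOLD,0),.30],-10,0);print(manip.sense()['q'])
c=manip.camera_model('side');p,d=manip.snapshot('side');W=cloud(d,c);m,*_=masks(p)
q=W[m['yellow']&(d>0)&(W[...,0]>.4)&(W[...,1]>.15)];print(np.median(q,0),np.percentile(q,[1,99],axis=0).ravel())"
```

```text
t: 28.97
tcp_pos: [0.4748, 0.2448, 0.282]
tool_rot: [1.0, 0.018, 0.002, -0.001]
force: [0.2, -0.8, -2.3]
finger_gap: 0.297
gripper_force: 58.9
t 28.97 world d(mm) [ 106.162  -232.4862   72.0222] F [ 0.2302 -0.8275 -2.2539] gap 0.29730045978032144
 rot/2pi first [-0.0004 -0.0006  0.0336]  then dp [ 0.2898  0.421  -0.144 ]  dp now-frame [ 0.1959  0.4721 -0.1441]
 world x,y,z unit(100mm) in dp of target frame: [[ 0.197  -0.0347  0.    ]
 [-0.0347 -0.197   0.    ]
 [ 0.      0.     -0.2   ]]
[0.2663 0.4334 1.6865 0.0011 1.0171 1.8002]
[0.4712 0.2602 0.1327] [0.4672 0.2163 0.0768 0.4753 0.2888 0.2351]
```

```bash
python3 -m crank '[{"dp":[0,0,-0.04],"delta_rot":[0,0,0],"fingers":-1},{"dp":[0,0,-0.05],"delta_rot":[0,0,0],"fingers":-1},{"dp":[0,0,-0.05],"delta_rot":[0,0,0.0168],"fingers":-1},{"dp":[0,0,0],"delta_rot":[0,0,0.0168],"fingers":-1},{"dp":[0,0.04,0],"delta_rot":[0,0,0],"fingers":-1},{"dp":[0.03,0.06,0],"delta_rot":[0,0,0],"fingers":-1},{"dp":[0.04,0.06,0],"delta_rot":[0,0,0],"fingers":-1},{"dp":[0.04,0.06,0],"delta_rot":[0,0,0],"fingers":-1},{"dp":[0.05,0.06,0],"delta_rot":[0,0,0],"fingers":-1},{"dp":[0.05,0.06,0],"delta_rot":[0,0,0],"fingers":-1},{"dp":[0.05,0.05,0],"delta_rot":[0,0,0],"fingers":-1},{"dp":[0.03,0.03,0],"delta_rot":[0,0,0],"fingers":-1}]'; python3 -m crank '[{"dp":[0,0,0],"delta_rot":[0,0,0],"fingers":-1},{"dp":[0,0,0],"delta_rot":[0,0,0],"fingers":-1}]'; python3 - <<'E'
from h import *
s=manip.sense();plan([*at(HOLD,0),.30],-10,0,s);print(s['q'])
for n in('scene','side'):
    c=manip.camera_model(n);p,d=manip.snapshot(n);W=cloud(d,c);m,H,S,V=masks(p);cv2.imwrite(f"pics/{n}5.png",p[:,:,::-1])
    Y=m['yellow']&(d>0)&(abs(W[...,1])<.15)&(W[...,2]>.1)
    for a,b in((.14,.17),(.17,.2),(.2,.225),(.225,.25),(.25,.29)):
        q=W[Y&(W[...,2]>a)&(W[...,2]<b)]
        if len(q)>8: print(n,'yel z',a,len(q),q.mean(0),cv2.minAreaRect((q[:,:2]*1000).astype(np.float32)))
    q=(d>0)&(abs(W[...,2]-.1)<.006)&(W[...,0]>.5)&(W[...,0]<.65)&(abs(W[...,1])<.1)&~m['yellow']
    k,l,st,_=cv2.connectedComponentsWithStats(q.astype(np.uint8))
    for i in range(1,k):
        if st[i,4]>30: print(n,'lip',st[i],cv2.minAreaRect((W[l==i][:,:2]*1000).astype(np.float32)),W[l==i].mean(0))
E
```

```text
t: 30.02
tcp_pos: [0.5853, 0.0085, 0.3524]
tool_rot: [0.996, -0.089, 0.005, -0.001]
force: [0.0, 0.4, -2.3]
finger_gap: 0.294
gripper_force: 59.5
t: 30.18
tcp_pos: [0.5835, 0.0109, 0.3518]
tool_rot: [0.996, -0.089, 0.003, -0.002]
force: [-0.5, 0.3, -3.7]
finger_gap: 0.293
gripper_force: 59.5
t 30.18 world d(mm) [-2.4647  1.3809  2.2284] F [-0.4799  0.3215 -3.7   ] gap 0.2932726664755918
 rot/2pi first [-0.0006 -0.0009 -0.0006]  then dp [-0.0053 -0.0019 -0.0045]  dp now-frame [-0.0053 -0.0019 -0.0045]
 world x,y,z unit(100mm) in dp of target frame: [[ 0.197  -0.0347  0.    ]
 [-0.0347 -0.197   0.    ]
 [ 0.      0.     -0.2   ]]
[-0.1741  0.4177  1.4858  0.004   1.2324  1.5738]
scene yel z 0.14 83 [0.5866 0.0205 0.1553] ((585.8905029296875, 15.517066955566406), (75.54875946044922, 4.239681720733643), 82.21524047851562)
scene yel z 0.17 77 [0.5865 0.0197 0.1858] ((585.7201538085938, 14.501720428466797), (77.67839813232422, 3.8105649948120117), 81.91056060791016)
scene yel z 0.2 130 [0.5855 0.0172 0.2153] ((583.4563598632812, 13.681926727294922), (78.6200180053711, 5.916088581085205), 7
[... 1098 characters left out ...]
28710938, 16.25570297241211), (51.62070083618164, 6.410594940185547), 79.34500122070312)
side yel z 0.25 105 [0.579  0.0174 0.2686] ((578.777587890625, 15.1702241897583), (52.87853240966797, 11.535548210144043), 78.14910125732422)
side lip [302 239  32  33 229] ((601.1300048828125, 17.87295150756836), (36.68663024902344, 122.75052642822266), 3.5630640983581543) [0.6002 0.0233 0.0988]
side lip [335 239  12   7  45] ((570.3357543945312, -43.47150802612305), (13.447599411010742, 24.800535202026367), 82.92053985595703) [ 0.5703 -0.0428  0.0978]
side lip [320 245  30  28 114] ((557.7474975585938, 18.14993667602539), (109.348388671875, 10.250797271728516), 77.28849029541016) [0.5583 0.0231 0.1002]
```

```bash
python3 -m crank '[{"dp":[-0.004,0.007,0.005],"delta_rot":[-0.0006,-0.0009,-0.0006],"fingers":-1},{"dp":[0,0,0.015],"delta_rot":[0,0,0],"fingers":-1},{"dp":[0,0,0.015],"delta_rot":[0,0,0],"fingers":-1},{"dp":[0,0,0.015],"delta_rot":[0,0,0],"fingers":-1},{"dp":[0,0,0.01],"delta_rot":[0,0,0],"fingers":-1},{"dp":[0,0,0],"delta_rot":[0,0,0],"fingers":-1},{"dp":[0,0,0],"delta_rot":[0,0,0],"fingers":-1}]'; python3 - <<'E'
from h import *
s=manip.sense();plan([*at(HOLD,0),.30],-10,0,s)
ax=np.array([np.cos(np.radians(-10)),np.sin(np.radians(-10))]);ay=np.array([-ax[1],ax[0]])
for n in('scene','side'):
    c=manip.camera_model(n);p,d=manip.snapshot(n);W=cloud(d,c);m,H,S,V=masks(p);cv2.imwrite(f"pics/{n}6.png",p[:,:,::-1])
    Y=m['yellow']&(d>0)&(abs(W[...,1])<.15)&(W[...,2]>.1)
    U=(W[...,:2]-HOLD[0])@ax*1000;Vv=(W[...,:2]-HOLD[0])@ay*1000
    for a in(.105,.125,.145,.165,.185,.205,.225,.24):
        t=Y&(W[...,2]>a)&(W[...,2]<a+.02)
        if t.sum()>8: print(n,a,t.sum(),'own x med %.1f'%np.median(U[t]),'own y',np.percentile(Vv[t],[1,99]).round(1))
    z=np.load(n+'.npz');W=cloud(z['d'],c);U=(W[...,:2]-HOLD[0])@ax*1000;Vv=(W[...,:2]-HOLD[0])@ay*1000
    for lo,hi in((.099,.105),(.09,.096)):
        t=(z['d']>0)&(W[...,2]>lo)&(W[...,2]<hi)&(abs(U)<40)&(abs(Vv)<75)
        print(n,lo,'lips x',np.percentile(U[t&(U<0)],[5,50,95]).round(1),np.percentile(U[t&(U>0)],[5,50,95]).round(1),'y',np.percentile(Vv[t],[1,99]).round(1))
E
```

```text
t: 30.87
tcp_pos: [0.5796, 0.0097, 0.3215]
tool_rot: [0.996, -0.086, -0.001, 0.0]
force: [0.2, 0.3, -2.3]
finger_gap: 0.293
gripper_force: 59.5
t 30.87 world d(mm) [ 1.4348  2.6345 32.5106] F [ 0.1659  0.3171 -2.2589] gap 0.29289716908159974
 rot/2pi first [0.     0.0002 0.0005]  then dp [ 0.0019 -0.0057 -0.065 ]  dp now-frame [ 0.0018 -0.0057 -0.065 ]
 world x,y,z unit(100mm) in dp of target frame: [[ 0.197  -0.0347  0.    ]
 [-0.0347 -0.197   0.    ]
 [ 0.      0.     -0.2   ]]
scene 0.105 45 own x med -0.8 own y [-38.   39.3]
scene 0.125 45 own x med -0.7 own y [-39.3  39.3]
scene 0.145 52 own x med -0.6 own y [-32.8  38.9]
scene 0.165 57 own x med -0.3 own y [-35.3  37.8]
scene 0.185 78 own x med -1.0 own y [-39.8  38.2]
scene 0.205 20 own x med -0.2 own y [-25.8  23.9]
scene 0.225 25 own x med -1.2 own y [-4.4 24.2]
scene 0.24 10 own x med 4.1 own y [-11.5  23. ]
scene 0.099 lips x [-27.4 -22.7  -3.1] [ 3.6 22.6 26.3] y [-62.   62.7]
scene 0.09 lips x [-18.9 -15.5  -3.1] [ 3.6 14.2 17.2] y [-55.6  52.8]
side 0.105 85 own x med -5.2 own y [-32.3  40.8]
side 0.125 159 own x med -5.1 own y [-37.9  40.1]
side 0.145 148 own x med -5.1 own y [-35.9  41.5]
side 0.165 177 own x med -4.9 own y [-36.7  40.7]
side 0.185 116 own x med -4.2 own y [-33.8  39.6]
side 0.205 36 own x med -3.4 own y [-25.4  25.1]
side 0.225 58 own x med -4.8 own y [-23.6  25.4]
side 0.24 47 own x med -8.0 own y [-15.7  19.6]
side 0.099 lips x [-27.4 -23.7  -3.6] [ 4.3 21.  26.2] y [-58.6  64.7]
side 0.09 lips x [-23.5 -11.   -2.2] [ 3.  16.2 21.1] y [-57.5  61.1]
```

```bash
python3 -m crank '[{"dp":[0.0045,0,0],"delta_rot":[0,0,0],"fingers":-1},{"dp":[0,0,0.008],"delta_rot":[0,0,0],"fingers":-1},{"dp":[0,0,0.01],"delta_rot":[0,0,0],"fingers":-1},{"dp":[0,0,0.01],"delta_rot":[0,0,0],"fingers":-1},{"dp":[0,0,0.01],"delta_rot":[0,0,0],"fingers":-1},{"dp":[0,0,0.01],"delta_rot":[0,0,0],"fingers":-1},{"dp":[0,0,0.008],"delta_rot":[0,0,0],"fingers":-1},{"dp":[0,0,0.004],"delta_rot":[0,0,0],"fingers":-1},{"dp":[0,0,0],"delta_rot":[0,0,0],"fingers":-1}]'; python3 - <<'E'
from h import *
s=manip.sense();plan([*at(HOLD,0),.26],-10,0,s);print(s['ft_torque'])
ax=np.array([np.cos(np.radians(-10)),np.sin(np.radians(-10))]);ay=np.array([-ax[1],ax[0]])
for n in('scene','side'):
    c=manip.camera_model(n);p,d=manip.snapshot(n);W=cloud(d,c);m,H,S,V=masks(p)
    Y=m['yellow']&(d>0)&(abs(W[...,1])<.15)&(W[...,2]>.1)
    U=(W[...,:2]-HOLD[0])@ax*1000;Vv=(W[...,:2]-HOLD[0])@ay*1000
    for a in(.105,.135,.155,.175):
        t=Y&(W[...,2]>a)&(W[...,2]<a+.02)
        if t.sum()>8: print(n,a,t.sum(),'own x med %.1f'%np.median(U[t]),'own y',np.percentile(Vv[t],[1,99]).round(1))
E
```

```text
t: 31.72
tcp_pos: [0.5817, 0.0091, 0.2913]
tool_rot: [0.996, -0.086, -0.001, 0.0]
force: [0.3, -0.1, -1.3]
finger_gap: 0.291
gripper_force: 59.6
t 31.72 world d(mm) [-0.6711  3.1784 22.6515] F [ 0.335  -0.1132 -1.3063] gap 0.29146009273591256
 rot/2pi first [0.     0.0003 0.0004]  then dp [-0.0024 -0.006  -0.0453]  dp now-frame [-0.0025 -0.006  -0.0453]
 world x,y,z unit(100mm) in dp of target frame: [[ 0.197  -0.0347  0.    ]
 [-0.0347 -0.197   0.    ]
 [ 0.      0.     -0.2   ]]
[ 0.0031  0.0135 -0.0309]
scene 0.105 44 own x med 1.4 own y [-37.9  38.9]
scene 0.135 55 own x med 1.8 own y [-40.   38.9]
scene 0.155 75 own x med 0.9 own y [-39.2  37. ]
scene 0.175 18 own x med 1.9 own y [-25.3  23.5]
side 0.105 128 own x med -3.1 own y [-34.8  40.6]
side 0.135 160 own x med -2.9 own y [-37.5  41.3]
side 0.155 137 own x med -2.1 own y [-35.5  39.8]
side 0.175 50 own x med -1.8 own y [-26.1  26.1]
```

```bash
cat > g.py <<'E'
from station import manip
import sys
s=manip.sense();print(s['t'].__round__(2),s['tcp_pos'].round(4),s['force'].round(1))
sys.exit(1 if s['force'][2]>2.5 or abs(s['force'][:2]).max()>8 else 0)
E
python3 -m crank '[{"dp":[0,0,0.008],"delta_rot":[0,0,0],"fingers":-1},{"dp":[0,0,0.008],"delta_rot":[0,0,0],"fingers":-1},{"dp":[0,0,0.008],"delta_rot":[0,0,0],"fingers":-1},{"dp":[0,0,0.006],"delta_rot":[0,0,0],"fingers":-1}]' >/dev/null && python3 g.py &&
python3 -m crank '[{"dp":[0,0,0.003],"delta_rot":[0,0,0],"fingers":-1},{"dp":[0,0,0.003],"delta_rot":[0,0,0],"fingers":-1}]' >/dev/null && python3 g.py &&
python3 -m crank '[{"dp":[0,0,0.003],"delta_rot":[0,0,0],"fingers":-1},{"dp":[0,0,0.003],"delta_rot":[0,0,0],"fingers":-1}]' >/dev/null && python3 g.py &&
python3 -m crank '[{"dp":[0,0,0.003],"delta_rot":[0,0,0],"fingers":-1},{"dp":[0,0,0.003],"delta_rot":[0,0,0],"fingers":-1}]' >/dev/null && python3 g.py &&
python3 -m crank '[{"dp":[0,0,0.003],"delta_rot":[0,0,0],"fingers":-1},{"dp":[0,0,0.003],"delta_rot":[0,0,0],"fingers":-1}]' >/dev/null && python3 g.py &&
python3 -m crank '[{"dp":[0,0,0.003],"delta_rot":[0,0,0],"fingers":-1},{"dp":[0,0,0.003],"delta_rot":[0,0,0],"fingers":-1}]' >/dev/null && python3 g.py &&
python3 -m crank '[{"dp":[0,0,0.003],"delta_rot":[0,0,0],"fingers":-1},{"dp":[0,0,0.003],"delta_rot":[0,0,0],"fingers":-1}]' >/dev/null && python3 g.py &&
python3 -m crank '[{"dp":[0,0,0.003],"delta_rot":[0,0,0],"fingers":-1},{"dp":[0,0,0.003],"delta_rot":[0,0,0],"fingers":-1}]' >/dev/null && python3 g.py &&
python3 -m crank '[{"dp":[0,0,0.003],"delta_rot":[0,0,0],"fingers":-1},{"dp":[0,0,0.003],"delta_rot":[0,0,0],"fingers":-1}]' >/dev/null && python3 g.py
```

```text
32.15 [0.5818 0.0091 0.2766] [ 0.6 -0.1 -2.6]
32.32 [0.5819 0.0091 0.2738] [-0.5  0.7 -2.2]
32.48 [0.5821 0.0091 0.2711] [-0.7 -0.1 -1.6]
32.65 [0.582  0.0091 0.2681] [-0.8  0.5 -1.1]
32.82 [0.582  0.0091 0.2651] [ 0.2  0.4 -2.2]
32.98 [0.582  0.0091 0.262 ] [-0.   0.9 -1.2]
33.15 [0.582  0.0091 0.259 ] [-0.  -0.3 -3. ]
33.32 [0.582  0.0091 0.256 ] [ 0.3 -0.4 -2.5]
33.48 [0.582  0.0091 0.253 ] [ 0.3  0.2 -2.9]
```

```bash

python3 -m crank '[{"dp":[0,0,0.003],"delta_rot":[0,0,0],"fingers":-1},{"dp":[0,0,0.003],"delta_rot":[0,0,0],"fingers":-1}]' >/dev/null && python3 g.py &&
python3 -m crank '[{"dp":[0,0,0.003],"delta_rot":[0,0,0],"fingers":-1},{"dp":[0,0,0.003],"delta_rot":[0,0,0],"fingers":-1}]' >/dev/null && python3 g.py &&
python3 -m crank '[{"dp":[0,0,0.003],"delta_rot":[0,0,0],"fingers":-1},{"dp":[0,0,0.003],"delta_rot":[0,0,0],"fingers":-1}]' >/dev/null && python3 g.py &&
python3 -m crank '[{"dp":[0,0,0.003],"delta_rot":[0,0,0],"fingers":-1},{"dp":[0,0,0.003],"delta_rot":[0,0,0],"fingers":-1}]' >/dev/null && python3 g.py &&
python3 -m crank '[{"dp":[0,0,0.003],"delta_rot":[0,0,0],"fingers":-1},{"dp":[0,0,0.003],"delta_rot":[0,0,0],"fingers":-1}]' >/dev/null && python3 g.py &&
python3 -m crank '[{"dp":[0,0,0.003],"delta_rot":[0,0,0],"fingers":-1},{"dp":[0,0,0.003],"delta_rot":[0,0,0],"fingers":-1}]' >/dev/null && python3 g.py &&
python3 -m crank '[{"dp":[0,0,0.003],"delta_rot":[0,0,0],"fingers":-1},{"dp":[0,0,0.003],"delta_rot":[0,0,0],"fingers":-1}]' >/dev/null && python3 g.py &&
python3 -m crank '[{"dp":[0,0,0.003],"delta_rot":[0,0,0],"fingers":-1},{"dp":[0,0,0.003],"delta_rot":[0,0,0],"fingers":-1}]' >/dev/null && python3 g.py &&
python3 -m crank '[{"dp":[0,0,0.003],"delta_rot":[0,0,0],"fingers":-1},{"dp":[0,0,0.003],"delta_rot":[0,0,0],"fingers":-1}]' >/dev/null && python3 g.py &&
python3 -m crank '[{"dp":[0,0,0.003],"delta_rot":[0,0,0],"fingers":-1},{"dp":[0,0,0.003],"delta_rot":[0,0,0],"fingers":-1}]' >/dev/null && python3 g.py &&
python3 -m crank '[{"dp":[0,0,0.003],"delta_rot":[0,0,0],"fingers":-1},{"dp":[0,0,0.003],"delta_rot":[0,0,0],"fingers":-1}]' >/dev/null && python3 g.py &&
python3 -m crank '[{"dp":[0,0,0.003],"delta_rot":[0,0,0],"fingers":-1},{"dp":[0,0,0.003],"delta_rot":[0,0,0],"fingers":-1}]' >/dev/null && python3 g.py
```

```text
33.65 [0.582  0.0091 0.25  ] [ 0.1  0.1 -2. ]
33.82 [0.582  0.0091 0.247 ] [-0.5  0.3 -1.4]
33.98 [0.582  0.0091 0.244 ] [ 0.8 -0.2 -1.8]
34.15 [0.582  0.0091 0.241 ] [ 0.7  0.1 -2. ]
34.32 [0.582  0.0091 0.238 ] [-0.6  0.1 -3.1]
34.48 [0.582  0.0091 0.235 ] [ 0.3  0.6 -3. ]
34.65 [0.582  0.0091 0.232 ] [ 0.8 -0.6 -2.7]
34.82 [0.5819 0.0091 0.229 ] [-0.4 -0.3 -2.1]
34.98 [0.5829 0.0091 0.2278] [-2.   1.3 14.9]
```

Firm contact at TCP z 0.228, with almost no side load, so this should be the stop. I'm easing off 1 mm, then opening slightly.

```bash
python3 -m crank '[{"dp":[0,0,-0.0025],"delta_rot":[0,0,0],"fingers":-1},{"dp":[0,0,0],"delta_rot":[0,0,0],"fingers":-1}]' >/dev/null; python3 g.py; python3 - <<'E'
from h import *
c=manip.camera_model('side');p,d=manip.snapshot('side');W=cloud(d,c);m,*_=masks(p)
q=W[m['yellow']&(d>0)&(abs(W[...,1])<.15)&(W[...,2]>.05)];print(len(q),np.percentile(q,[1,50,99],axis=0))
cv2.imwrite("pics/s7.png",cv2.resize(p[150:330,230:430,::-1],None,fx=3,fy=3))
E
```

```text
35.15 [0.5824 0.009  0.228 ] [ 0.2 -0.2  2.6]
346 [[ 0.5726 -0.0215  0.0805]
 [ 0.5785  0.0112  0.1117]
 [ 0.5872  0.0508  0.1836]]
```

View pics/s7.png

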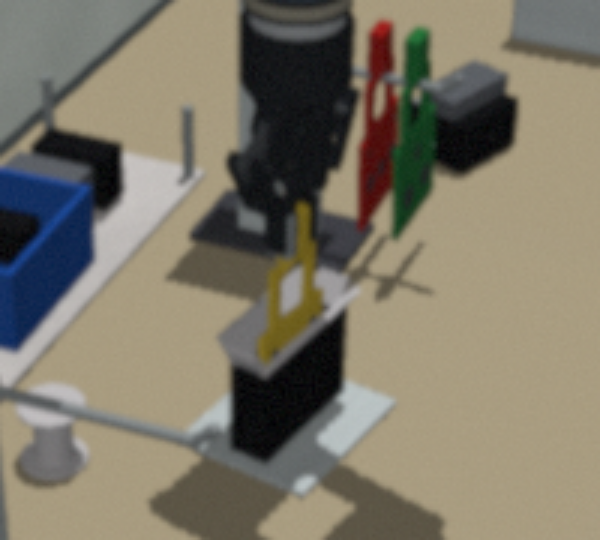

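The view shows yellow seated upright in the holder at (290,300), with red and green hanging on the spare hook at (380,100) and (415,120). I'm releasing and retreating upward.

```bash
python3 -m crank '[{"dp":[0,0,0],"delta_rot":[0,0,0],"fingers":-0.2},{"dp":[0,0,0],"delta_rot":[0,0,0],"fingers":0.1},{"dp":[0,0,0],"delta_rot":[0,0,0],"fingers":0.2},{"dp":[0,0,0],"delta_rot":[0,0,0],"fingers":0.2},{"dp":[0,0,-0.02],"delta_rot":[0,0,0],"fingers":0.2},{"dp":[0,0,-0.04],"delta_rot":[0,0,0],"fingers":0.2},{"dp":[0,0,-0.06],"delta_rot":[0,0,0],"fingers":0.2},{"dp":[0,0,-0.06],"delta_rot":[0,0,0],"fingers":0.2},{"dp":[0,0,-0.06],"delta_rot":[0,0,0],"fingers":0.2},{"dp":[0,0,0],"delta_rot":[0,0,0],"fingers":0.2},{"dp":[0,0,0],"delta_rot":[0,0,0],"fingers":0.2}]'; python3 - <<'E'
from h import *
for n in('side','scene'):
    c=manip.camera_model(n);p,d=manip.snapshot(n);W=cloud(d,c);m,*_=masks(p)
    for k in('red','green','yellow'):
        q=W[m[k]&(d>0)&(W[...,1]<.15)&(W[...,1]>-.3)&(W[...,2]>.04)&(W[...,0]>.5)]
        if len(q): print(n,k,len(q),np.median(q,0),np.percentile(q,[1,99],axis=0).ravel())
cv2.imwrite("pics/end.png",p[:,:,::-1])
E
```

```text
t: 36.12
tcp_pos: [0.5829, 0.009, 0.3503]
tool_rot: [0.996, -0.086, 0.003, 0.0]
force: [-0.4, 0.4, 0.2]
finger_gap: 0.597
gripper_force: 0.0
side red 430 [ 0.6017 -0.2125  0.1175] [ 0.5967 -0.256   0.0536  0.6068 -0.1857  0.2146]
side green 311 [ 0.571  -0.212   0.1236] [ 0.5669 -0.2578  0.0564  0.5762 -0.1862  0.2148]
side yellow 427 [0.5784 0.0201 0.1385] [ 0.572  -0.02    0.0818  0.5873  0.0507  0.1832]
scene red 362 [ 0.6063 -0.2145  0.1311] [ 0.5998 -0.2631  0.0519  0.6111 -0.188   0.2166]
scene green 181 [ 0.5759 -0.2108  0.1768] [ 0.5703 -0.2615  0.0855  0.5811 -0.1871  0.2172]
scene yellow 338 [0.584  0.0189 0.105 ] [ 0.5736 -0.026   0.0562  0.5904  0.0512  0.185 ]
```

View pics/end.png

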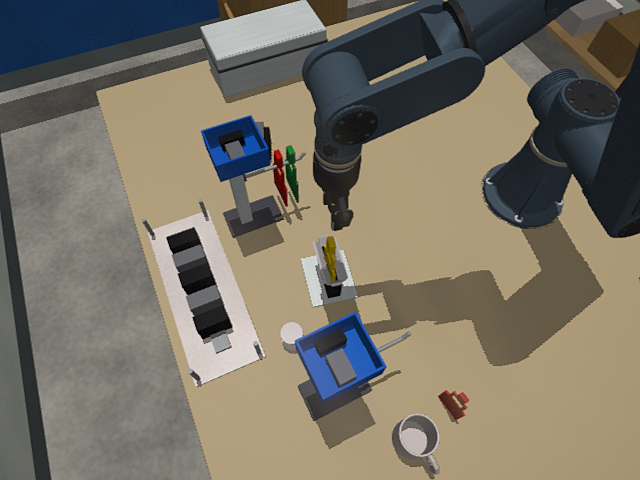

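The final view shows red and green on the spare hook at (280,178) and (293,172), and yellow in the holder at (331,262). The mug and the reel have not moved and the gripper is clear.

```bash
python3 -c "
from station import manip
print(manip.sign_off())"
```

```text
the job is handed in; nothing more can be done
None
```

Job handed in at about 36 s: red and green hang on the spare hook and yellow rests upright on the holder's stop, about 14 mm up; my one doubt is joint 6, which briefly read 2.854 rad against its 2.85 limit while I was shifting yellow forward on its own hook to regrip it.

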